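Load the analyser's cartridge and close its bay cover

TASK

Load the clinic's analyser: set the reagent cartridge down in the bay with its notch over the key rib until it sits fully on the bay floor, and let go of it. Then fit the bay cover: hook its front lip into the slot under the front bridge with the rear raised, and swing it down until the latch snaps over its rear edge and it lies flat. Leave the cup, the sample pot and the pen where they are.

Things in the scene. Friction and masses are not known exactly. Their poses are not given: they have to be found in the camera images.
- analyser: White low bench-top analyser, fixed. Origin: on the counter under the centre of its bay; x to its rear, y left, z up. All sizes below in this frame, mm. Body x -95..105, y -80..80, deck top z 76; console y 80..125, top z 92. Bay in the top, open upward: x -50..50, y -46..46, floor z 12. A ledge z 70 round the bay carries the cover.
- recess (a point): Centre of the cover's place, at (0, 0, 70) mm in the analyser: the recess in the deck over the bay, x -58..58, y -54..54, 6 mm deep, floor = ledge at z 70. The fitted cover has its origin about here, axes as the analyser's, top level with the deck.
- slot (a point): Middle of the slot's mouth on the slot's floor, (-58, 0, 70) mm in the analyser. The slot opens into the recess at its front: x -72..-58, y -34..34, z 70..81, under a raised bridge (x -95..-58, top z 87) along the analyser's front.
- key (a point): Top of the upright key rib at the rear of the bay, middle of its front face: (31, 0, 36) mm in the analyser. Rib: x 31..50, y -6..6, from the bay floor z 12 to z 36.
- bay_floor (a point): Centre of the bay's floor, (0, 0, 12) mm in the analyser; the seated cartridge has its origin about here, its x axis as the analyser's. A frame 15 mm high (top z 27) round it leaves a pocket x -41..41, y -24.5..24.5.
- latch (a joint): Spring latch behind the recess, slides along the analyser's x: 0 m = forward (rest), 0.010 = pushed back. 28 mm wide, top z 94; nose overhangs the recess from x 52, z 77.5 up, front sloping. The cover's rear end, pressed down with about 5 to 15 N, pushes it back, then it springs over the rear edge (reads about 0).
- cartridge: White reagent cartridge, 0.15 kg nominal, standing on the counter: block 76 (x -38..38) x 44 (y) x 30 mm high; grip fin on top x -20..20, y -7..7, z 30..52. Origin: centre of underside, z up. A notch 16 mm wide (y), 10 mm deep, full block height, is cut in its +x end and goes round the key rib. A dark patch on top marks the -x end.
- notch (a point): Middle of the notch's inner wall at the cartridge's underside: (28, 0, 0) mm in the cartridge's frame.
- cover: White bay cover, 0.09 kg nominal, lying flat, fin up: plate x -56..56, y -51.5..51.5, 6 mm thick; lip at the -x (front) edge to x -68, 60 wide (y), z 0..4. Grip fin on top x -35..15, y -7..7, z 6..34. Origin: centre of the plate's underside, z up. Too long to go in level: enter the lip with the rear raised 15 to 20 degrees.
- lip (a point): Middle of the tip of the cover's lip, on the underside: (-68, 0, 0) mm in the cover's frame.
- rear_edge (a point): Middle of the top of the cover's rear edge: (56, 0, 6) mm in the cover's frame. Between the fin and this edge the plate can be pressed.
- tumbler: Bystander, to be left in place: open cup 76 mm wide, 110 tall, beside the analyser. Origin on its underside.
- sample_pot: Bystander, to be left in place: small lidded pot 42 mm wide, 45 tall, in front of the analyser. Origin on its underside.
- marker: Bystander, to be left in place: pen lying down, 12 mm thick, 130 long, in front of the analyser. Origin on its underside, midway along.
Mind the look-alikes: they are no part of the job. What is shaped like the cover but blue, purple or yellow is not meant.

How it is judged:
By the outcome, as a careful person would: the job done as asked, in the order asked, and still so for the second after the job is handed in, with the robot touching nothing.
It also fails if it takes over 61 s, if anything falls off the work surface, if the arm or the gripper's body presses on something with over 40 N, if the wrist force passes 120 N, or if a joint passes its speed limit or range.

ROBOT

A 7-joint arm with a two-finger parallel gripper is mounted at the origin on the work surface. World frame = base frame: x ahead of the robot, y to its left, z up, the work surface at z = 0. Lengths are in m, angles in rad, forces in N, time in s.
With the tool pointing down it reaches from about 0.4 to 0.85 m from the base axis. Payload 10.4 kg.
Tool frame: the origin (TCP) lies midway between the tips of the shut fingers; the grasp point (between the pads) lies 19 mm behind it; z points along the fingers, y is the direction in which the jaws open and shut (so a half turn about z gives the same grasp; the last joint's range is limited). The gripper opens to 85 mm and grips with 20 to 120 N. Pads are 22 mm wide; open, the fingers measure 114 mm over their backs; the gripper's body (76 mm by 85 mm) begins 54 mm behind the grasp point. The pads swing forward as they close: fully open they stand 13 mm farther back than shut.
Start: joints at [-1.3, 0.332, -0.065, 1.46, 0.022, 1.35, -0.088], TCP at [0.181, 0.598, 0.231] pointing down, gripper open.
Joint ranges: [-2.6, 2.6], [-0.5, 2.12], [-1.47, 1.34], [0.16, 2.42], [-1.27, 4.41], [0.06, 2.06], [-2.6, 2.6]. Speed limits (rad/s): [2.22, 2.22, 2.79, 2.79, 3.14, 3.14, 3.14].

INTERFACE

Orientations are given as a rotation vector (axis times angle).
In Python, from workcell import arm gives the robot as it stands.
- The arm moves only by the tool carry_out, never from a script. Its argument "steps" is a list of rows, each a list of 5 numbers: the shift along the tool's x, y, z scaled (see below), then the turn about the tool's z scaled (see below), then the closure, from -1 (fully open) to 1 (shut). In form: [[tx, ty, tz, turn, hand], ...]. A call has 1 to 8 rows; each row shifts and turns the pose as measured when the row begins, along the tool's axes as they then stand; what a row does not reach is not made up. The controller multiplies each number of a shift by 300 mm and each number of a turn by 90 degrees. A row lasts 1/10 s, in which the tool goes at most 50 mm and 8.59 degrees, less where a joint would pass 70% of its speed; a pose out of reach is approached as far as the arm can. A call with a number of a shift or a turn outside -1 to 1 is refused whole. A call with a gripper value outside its range is refused whole. The fingers move at their own pace and stop on an object; "force" is the grip in N (left out, the last holds). Time passes only in rows, so rows that do not move let the fingers close. It gives the time, the measured TCP pose, the force and the opening at its end, in the units of the state.
- arm.observe(): the state, without advancing time (a new reading comes with each control period).
- arm.grab_frame(name): name is "scene" or "top" or "wrist"; returns a dict with "color" (384x512x3 uint8, red, green, blue), "fx", "fy", "cx", "cy" (pixels), "rvec" (rotation vector, rad) and "tvec" (3), from world to camera coordinates, as OpenCV has them; the wrist camera has in their place "T_tool_cam" (4x4, takes a point from camera to tool coordinates, whose origin is the TCP and whose axes are the flange's). Camera axes: x right, y down, z forward; pixel columns grow to the right and rows downward; lengths in m; the calibration is good to about 2 mm. A picture is of the moment at which its call begins: read the wrist's pose just before it. There is no depth.
- arm.sign_off(): hands the job in, once; it reports no verdict.
The state is a dict: "clock": time; "joint_positions": joint angles; "joint_vel": joint speeds; "effort": joint torques, N m; "tcp_pos": TCP position; "orientation": TCP orientation; "ft_force": force on the tool from outside, world axes, zero at the start; "torque": the same for the moment, N m; "gripper_width": finger opening in m.
Only numpy, scipy, OpenCV 4.12 (cv2) and the standard library are available. Lean on these libraries where they do the work, as an engineer would, in place of code of your own. Each camera call takes 0.05 s, during which the arm holds its last target.

## Working session

There is one attempt and no reset: what is moved stays moved. The work goes in short steps, Python scripts to look and compute and a tool call to move; the robot and the scene stay as the last step left them, time stands still between calls to the robot, and variables do not carry over. Pictures are saved under pics/ and viewed, and the job is handed in when it is done.

Besides the shell and the picture viewer there is one more tool, called after ">>>" by a JSON object that holds its "name" and its "arguments", one argument or row to a line. carry_out: Moves the arm, as the interface text tells. Shifts and turns lie within -1 to 1; 1 stands for 300 mm of shift or 90 degrees of turn. Its arguments: {"type":"object","properties":{"steps":{"type":"array"},"force":{"type":"number"}},"required":["steps"]}

```bash
ls; mkdir -p pics
python3 - <<'E'
from workcell import arm
import cv2
s=arm.observe()
for k,v in s.items(): print(k,v)
for n in ("scene","top","wrist"):
    f=arm.grab_frame(n)
    cv2.imwrite(f"pics/{n}0.png",f["color"][:,:,::-1])
    print(n,{k:v for k,v in f.items() if k!="color"})
E
```

```text
pics
clock 0.0
joint_positions [-1.29958523  0.33286596 -0.06472039  1.4609134   0.02157857  1.34988793
 -0.0885113 ]
joint_vel [-0.00047133 -0.0005142   0.00138326 -0.00019254 -0.00063239 -0.00267434
 -0.00070087]
effort [ 4.43241233e-04 -6.25419688e+01  4.94058640e-02 -3.91623831e+01
  1.61503296e-02  9.33459814e-03  1.11198986e-05]
tcp_pos [0.18088264 0.59787655 0.23053299]
orientation [-4.59797834e-01 -3.10759331e+00  2.15194705e-03]
ft_force [-0.01114931 -0.5095697  -0.8006878 ]
torque [0.02504487 0.01261286 0.01498239]
gripper_width 0.08560932880346919
scene {'fx': 489.77026305290264, 'fy': 489.77026305290264, 'cx': 254.072796636885, 'cy': 193.72082964645682, 'rvec': array([ 0.78417272,  2.72005207, -0.86035925]), 'tvec': array([ 0.36784319, -0.17324735,  1.48591155])}
top {'fx': 461.89071134358613, 'fy': 461.89071134358613, 'cx': 246.78600313118386, 'cy': 195.61023352547824, 'rvec': array([ 2.20346416, -2.21436885,  0.0739024 ]), 'tvec': array([0.03015919, 0.43435821, 1.13989773])}
wrist {'fx': 295.3530100454083, 'fy': 295.3530100454083, 'cx': 257.6027585309865, 'cy': 192.49849036136658, 'T_tool_cam': array([[-1.22028751e-03, -9.64806339e-01, -2.62958627e-01,
         6.60341528e-02],
       [ 9.99998702e-01, -1.45393261e-03,  6.93939848e-04,
         3.78156606e-04],
       [-1.05184169e-03, -2.62957438e-01,  9.64806861e-01,
        -1.43434459e-01],
       [ 0.00000000e+00,  0.00000000e+00,  0.00000000e+00,
         1.00000000e+00]])}
```

View pics/scene0.png

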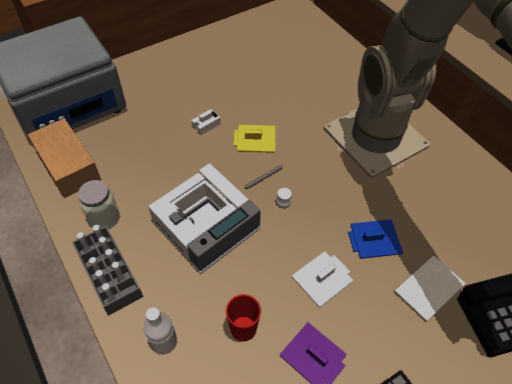

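View pics/top0.png

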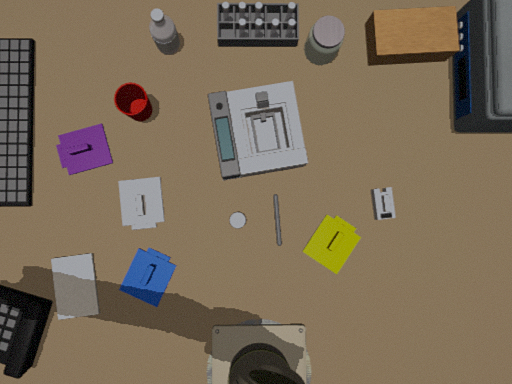

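View pics/wrist0.png

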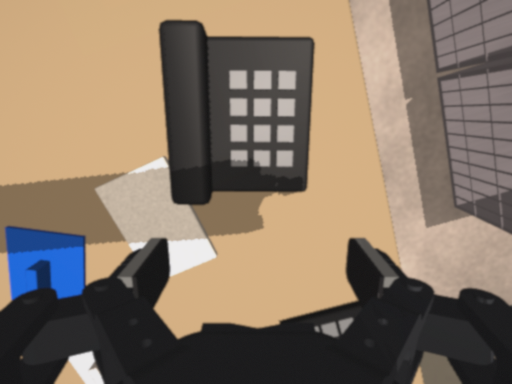

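The top view shows the analyser near (257,130) with its console on the left and latch at the top (263,98), so its rear faces away from the robot. The cartridge is at (384,203). The white cover is at (141,203) with its lip pointing down the image. Next I zoom in for corners.

```bash
cat > h.py <<'E'
import numpy as np, cv2
from scipy.spatial.transform import Rotation as R
from workcell import arm
def grab(name,save=None):
    s=arm.observe(); f=arm.grab_frame(name)
    if save: cv2.imwrite(f"pics/{save}.png",f["color"][:,:,::-1])
    K=np.array([[f["fx"],0,f["cx"]],[0,f["fy"],f["cy"]],[0,0,1]])
    if name=="wrist":
        Twt=np.eye(4);Twt[:3,:3]=R.from_rotvec(s["orientation"]).as_matrix();Twt[:3,3]=s["tcp_pos"]
        Twc=Twt@f["T_tool_cam"]
    else:
        T=np.eye(4);T[:3,:3]=R.from_rotvec(f["rvec"]).as_matrix();T[:3,3]=f["tvec"]; Twc=np.linalg.inv(T)
    return f["color"],K,Twc
def ray(px,K,T,z):
    px=np.atleast_2d(np.asarray(px,float)); d=np.c_[(px-K[:2,2])/[K[0,0],K[1,1]],np.ones(len(px))]@T[:3,:3].T
    o=T[:3,3]; t=(z-o[2])/d[:,2:]
    return o+t*d
def proj(P,K,T):
    P=np.atleast_2d(P); c=(P-T[:3,3])@T[:3,:3]; return (c[:,:2]/c[:,2:])*[K[0,0],K[1,1]]+K[:2,2]
def toolmove(target,yaw_deg=None):
    "target world TCP -> total tool-frame shift mm; yaw of tool x axis -> turn about tool z deg"
    s=arm.observe(); M=R.from_rotvec(s["orientation"]).as_matrix()
    d=M.T@(np.array(target)-s["tcp_pos"])
    yaw=np.degrees(np.arctan2(M[1,0],M[0,0]))
    print("tcp",s["tcp_pos"].round(4),"toolx yaw",yaw.round(2),"tilt",np.degrees(np.arccos(-M[2,2])).round(2),"shift mm",(d*1000).round(1),"scaled",(d/.3).round(4),"t",s["clock"],"F",np.round(s["ft_force"],1),"w",round(s["gripper_width"],4))
    if yaw_deg is not None:
        t=-(yaw_deg-yaw); print("turn about tool z deg",((t+180)%360-180).round(2),"scaled",(((t+180)%360-180)/90).round(4))
E
python3 - <<'E'
import cv2
im=cv2.imread("pics/top0.png")
def crop(n,x0,y0,x1,y1,s): cv2.imwrite(f"pics/{n}.png",cv2.resize(im[y0:y1,x0:x1],None,fx=s,fy=s,interpolation=cv2.INTER_CUBIC))
crop("c_an",195,70,320,190,5)
a=cv2.resize(im[165:240,105:180],None,fx=5,fy=5,interpolation=cv2.INTER_CUBIC);b=cv2.resize(im[165:240,350:425],None,fx=5,fy=5,interpolation=cv2.INTER_CUBIC)
cv2.imwrite("pics/c_cc.png",cv2.hconcat([a,b]))
E
```

```text
(no output)
```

View pics/c_an.png

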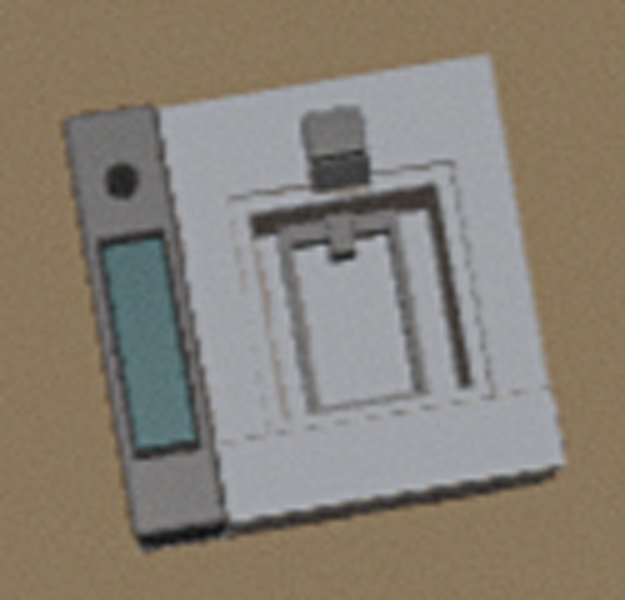

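View pics/c_cc.png

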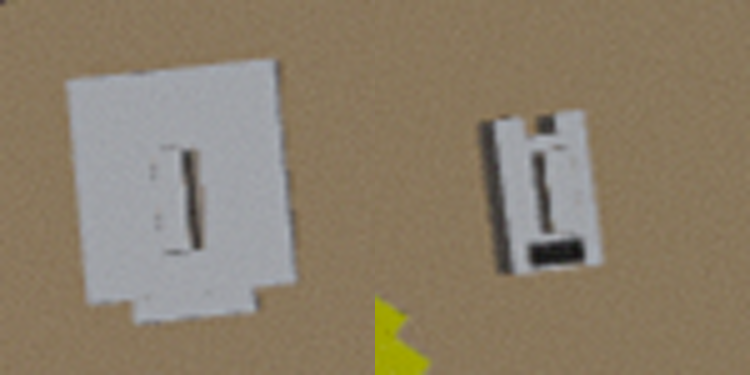

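```bash
cat > m1.py <<'E'
from h import *
from scipy.optimize import least_squares
_,K,T=grab("top")
def fit(name,loc,px,zoff=0):
    W=np.array([ray(p,K,T,l[2]/1000)[0] for p,l in zip(px,loc)])
    L=np.array(loc)[:,:2]/1000
    # rigid 2D
    lc,wc=L.mean(0),W[:,:2].mean(0); H=(L-lc).T@(W[:,:2]-wc)
    a=np.arctan2(H[0,1]-H[1,0],H[0,0]+H[1,1]); c,s=np.cos(a),np.sin(a); Rm=np.array([[c,-s],[s,c]])
    t=wc-Rm@lc; r=(L@Rm.T+t-W[:,:2])*1000
    print(name,"pos",t.round(4),"yaw deg",np.degrees(a).round(2),"resid mm\n",r.round(1)); return t,a
cr=lambda x0,y0,p:[(x0+(u+.5)/5-.5,y0+(v+.5)/5-.5) for u,v in p]
fit("analyser",[(105,-80,76),(-95,-80,87),(-95,125,92),(105,125,92),(58,54,76),(58,-54,76)],
 cr(195,70,[(490,55),(565,463),(135,535),(62,120),(230,198),(452,162)]))
fit("cover",[(56,51.5,6),(56,-51.5,6),(-56,-51.5,6),(-56,51.5,6),(-68,30,4),(-68,-30,4)],
 cr(105,165,[(67,78),(277,60),(296,283),(87,305),(135,324),(257,311)]))
fit("cart",[(38,22,30),(38,-22,30),(-38,-22,30),(-38,22,30)],
 cr(350,165,[(493-375,120),(583-375,110),(603-375,263),(512-375,273)]))
E
python3 m1.py
```

```text
analyser pos [ 0.5879 -0.0192] yaw deg 9.58 resid mm
 [[ 0.1  0.3]
 [-1.  -1.2]
 [-1.6  0.4]
 [ 1.6  0.3]
 [ 0.   0.7]
 [ 0.8 -0.5]]
cover pos [0.4228 0.2906] yaw deg 5.37 resid mm
 [[-0.6 -0.7]
 [ 0.4  0.7]
 [-0.1 -0.1]
 [ 0.5 -0.6]
 [ 0.2  0.1]
 [-0.3  0.6]]
cart pos [ 0.4142 -0.3092] yaw deg 6.17 resid mm
 [[ 0.2 -0.5]
 [ 0.1  0.4]
 [-0.1  0.7]
 [-0.2 -0.6]]
```

Run:
```python
from h import *
toolmove([.43,.10,.26],163); toolmove([.40,-.309,.26],6)
_,K,T=grab("top")
print("pot",ray([[237.5,220]],K,T,.045),"pen",ray([[276,196],[280,243]],K,T,.012),"cup",ray([[133,100]],K,T,.11))
```

```text
tcp [0.1809 0.598  0.2308] toolx yaw 163.17 tilt 0.05 shift mm [-382.6 -404.6  -28.8] scaled [-1.2754 -1.3486 -0.0961] t 0.2 F [-0.5 -0.   0.6] w 0.0857
turn about tool z deg 0.17 scaled 0.0019
tcp [0.1809 0.598  0.2308] toolx yaw 163.17 tilt 0.05 shift mm [-472.3 -804.7  -28.5] scaled [-1.5744 -2.6825 -0.0949] t 0.2 F [-0.5 -0.   0.6] w 0.0857
turn about tool z deg 157.17 scaled 1.7463
pot [[0.37427967 0.05143825 0.045     ]] pen [[ 0.43309682 -0.04458324  0.012     ]
 [ 0.31659201 -0.05353431  0.012     ]] cup [[0.64933166 0.28851761 0.11      ]]
```

>>> {"name": "carry_out", "arguments": {
  "steps": [
    [-0.11,-0.12,-0.01,0,-1],
    [-0.11,-0.12,-0.01,0,-1],
    [-0.11,-0.12,-0.01,0,-1],
    [-0.11,-0.12,-0.01,0,-1],
    [-0.11,-0.12,-0.01,0,-1],
    [-0.11,-0.12,-0.01,0,-1],
    [-0.11,-0.12,-0.01,0,-1],
    [-0.11,-0.12,-0.01,0,-1]
  ]
}}

```text
clock: 1.05
tcp_pos: [0.35, 0.2413, 0.2523]
orientation: [-0.443, -3.107, 0.002]
ft_force: [1.4, 1.1, -0.1]
gripper_width: 0.0857
```

Run:
```python
from h import *
toolmove([.43,.10,.26],163); toolmove([.40,-.309,.26],6)
```

```text
tcp [0.35   0.2413 0.2523] toolx yaw 163.78 tilt 0.22 shift mm [-116.2 -113.4   -7.8] scaled [-0.3874 -0.3779 -0.0261] t 1.05 F [ 1.4  1.1 -0.1] w 0.0857
turn about tool z deg 0.78 scaled 0.0087
tcp [0.35   0.2413 0.2523] toolx yaw 163.78 tilt 0.22 shift mm [-201.6 -514.5   -7.3] scaled [-0.6722 -1.7149 -0.0244] t 1.05 F [ 1.4  1.1 -0.1] w 0.0857
turn about tool z deg 157.78 scaled 1.7531
```

>>> {"name": "carry_out", "arguments": {
  "steps": [
    [-0.06,-0.155,0,0,-1],
    [-0.06,-0.155,0,0,-1],
    [-0.06,-0.155,0,0,-1],
    [-0.06,-0.155,0,0,-1],
    [-0.06,-0.155,0,0,-1],
    [-0.06,-0.155,0,0,-1],
    [-0.06,-0.155,0,0,-1],
    [-0.06,-0.155,0,0,-1]
  ]
}}

```text
clock: 1.85
tcp_pos: [0.3822, -0.1575, 0.2525]
orientation: [0.447, 3.109, 0.008]
ft_force: [1.6, 0.2, 0.5]
gripper_width: 0.0855
```

>>> {"name": "carry_out", "arguments": {
  "steps": [
    [-0.06,-0.155,0,0,-1],
    [-0.06,-0.155,0,0,-1],
    [-0.06,-0.155,0,0,-1],
    [0,0,0,0.0954,-1],
    [0,0,0,0.0954,-1],
    [0,0,0,0.0954,-1],
    [0,0,0,0.0954,-1],
    [0,0,0,0.0954,-1]
  ]
}}

```text
clock: 2.65
tcp_pos: [0.387, -0.3127, 0.2513]
orientation: [-1.551, -2.73, 0.005]
ft_force: [0.4, -0.0, 0.2]
gripper_width: 0.0854
```

>>> {"name": "carry_out", "arguments": {
  "steps": [
    [0,0,0,0.0954,-1],
    [0,0,0,0.0954,-1],
    [0,0,0,0.0954,-1],
    [0,0,0,0.0954,-1],
    [0,0,0,0.0954,-1],
    [0,0,0,0.0954,-1],
    [0,0,0,0.0954,-1],
    [0,0,0,0.0954,-1]
  ]
}}

```text
clock: 3.45
tcp_pos: [0.3864, -0.3125, 0.251]
orientation: [-2.821, -1.378, 0.001]
ft_force: [-0.2, -0.7, -0.1]
gripper_width: 0.0854
```

Run:
```python
from h import *
toolmove([.40,-.309,.26],6)
```

```text
tcp [ 0.3864 -0.3125  0.251 ] toolx yaw 52.07 tilt 0.1 shift mm [11.1  8.6 -9. ] scaled [ 0.0369  0.0285 -0.0299] t 3.45 F [-0.2 -0.7 -0.1] w 0.0854
turn about tool z deg 46.07 scaled 0.5119
```

>>> {"name": "carry_out", "arguments": {
  "steps": [
    [0,0,0,0.0954,-1],
    [0,0,0,0.0954,-1],
    [0,0,0,0.0954,-1],
    [0,0,0,0.0954,-1],
    [0,0,0,0.0954,-1],
    [0,0,0,0.05,-1],
    [0,0,0,0,-1]
  ]
}}

```text
clock: 4.15
tcp_pos: [0.3859, -0.3122, 0.2508]
orientation: [-3.136, -0.114, -0.0]
ft_force: [0.4, -0.1, 0.1]
gripper_width: 0.0853
```

Run:
```python
from h import *
toolmove([.4142,-.3092,.15],6.17)
grab("wrist","w1")
```

```text
tcp [ 0.3859 -0.3122  0.2508] toolx yaw 4.18 tilt 0.19 shift mm [ 28.4  -0.6 100.9] scaled [ 0.0946 -0.0019  0.3362] t 4.15 F [ 0.4 -0.1  0.1] w 0.0853
turn about tool z deg -1.99 scaled -0.0221
```

View pics/w1.png

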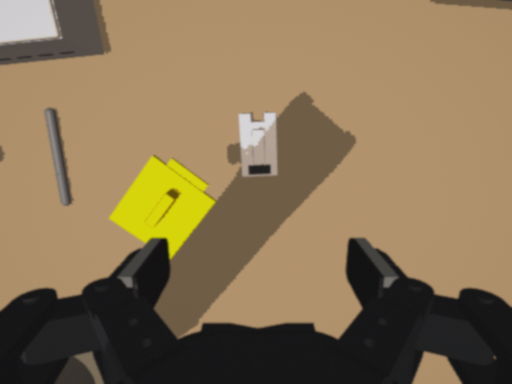

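```bash
cat >> h.py <<'E'
def fit2(loc,px,K,T,name=""):
    W=np.array([ray(p,K,T,l[2]/1000)[0] for p,l in zip(px,loc)]); L=np.array(loc)[:,:2]/1000
    lc,wc=L.mean(0),W[:,:2].mean(0); H=(L-lc).T@(W[:,:2]-wc)
    a=np.arctan2(H[0,1]-H[1,0],H[0,0]+H[1,1]); c,s=np.cos(a),np.sin(a); Rm=np.array([[c,-s],[s,c]])
    t=wc-Rm@lc; r=(L@Rm.T+t-W[:,:2])*1000
    print(name,"pos",t.round(4),"yaw",np.degrees(a).round(2),"resid mm",r.round(1).tolist()); return t,a
def corners(img,roi,lo,hi):
    "mask by HSV in roi, min-area rect"
    x0,y0,x1,y1=roi; h=cv2.cvtColor(img[y0:y1,x0:x1],cv2.COLOR_RGB2HSV); m=cv2.inRange(h,lo,hi)
    c=max(cv2.findContours(m,cv2.RETR_EXTERNAL,cv2.CHAIN_APPROX_NONE)[0],key=cv2.contourArea)
    return cv2.boxPoints(cv2.minAreaRect(c))+[x0,y0],m
E
python3 - <<'E'
from h import *
im,K,T=grab("wrist")
b,m=corners(im,(210,95,310,195),(0,0,90),(179,60,255)); print(b.round(1))
cv2.imwrite("pics/z1.png",cv2.hconcat([cv2.resize(im[95:195,210:310,::-1],None,fx=4,fy=4,interpolation=cv2.INTER_CUBIC),cv2.cvtColor(cv2.resize(m,None,fx=4,fy=4),cv2.COLOR_GRAY2BGR)]))
E
```

```text
[[237.8 113. ]
 [275.9 111.6]
 [278.3 174.9]
 [240.2 176.4]]
```

View pics/z1.png

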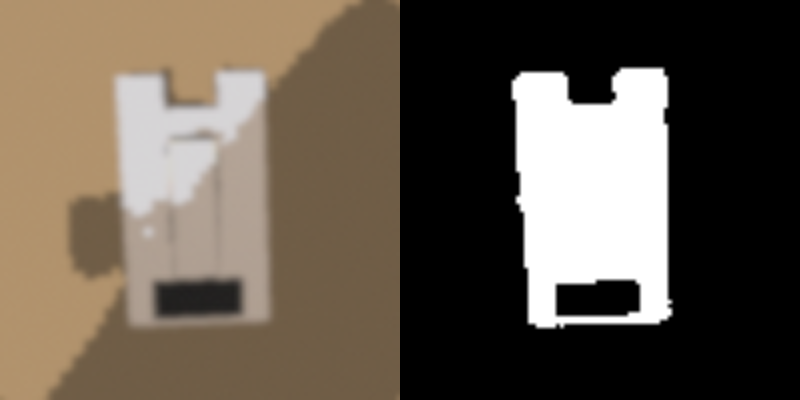

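Run:
```python
from h import *
im,K,T=grab("wrist")
z=lambda u,v:(210+(u+.5)/4-.5,95+(v+.5)/4-.5)
t,a=fit2([(38,22,30),(38,-22,30),(-38,-22,30),(-38,22,30)],[z(115,74),z(266,71),z(271,321),z(128,327)],K,T,"cart")
toolmove([t[0],t[1],.10],np.degrees(a))
```

```text
cart pos [ 0.4139 -0.3097] yaw 6.36 resid mm [[-0.5, -0.6], [0.1, 0.4], [-0.0, 0.6], [0.5, -0.4]]
tcp [ 0.386  -0.3122  0.2509] toolx yaw 4.41 tilt 0.18 shift mm [2.800e+01 1.000e-01 1.509e+02] scaled [9.32e-02 3.00e-04 5.03e-01] t 4.3 F [ 0.4 -0.5 -0. ] w 0.0852
turn about tool z deg -1.95 scaled -0.0217
```

>>> {"name": "carry_out", "arguments": {
  "steps": [
    [0.031,0,0.12,-0.021,-1],
    [0.031,0,0.12,0,-1],
    [0.031,0,0.12,0,-1],
    [0,0,0.12,0,-1],
    [0,0,0,0,-1]
  ]
}}

```text
clock: 4.8
tcp_pos: [0.4179, -0.3086, 0.1035]
orientation: [-3.131, -0.195, -0.012]
ft_force: [-0.8, 0.3, 1.4]
gripper_width: 0.0856
```

Run:
```python
from h import *
toolmove([.414,-.3095,.0315],6.3)
grab("wrist","w2")
```

```text
tcp [ 0.4179 -0.3086  0.1035] toolx yaw 7.12 tilt 0.52 shift mm [-4.6  0.7 71.9] scaled [-0.0153  0.0023  0.2398] t 4.8 F [-0.8  0.3  1.4] w 0.0856
turn about tool z deg 0.82 scaled 0.0091
```

View pics/w2.png

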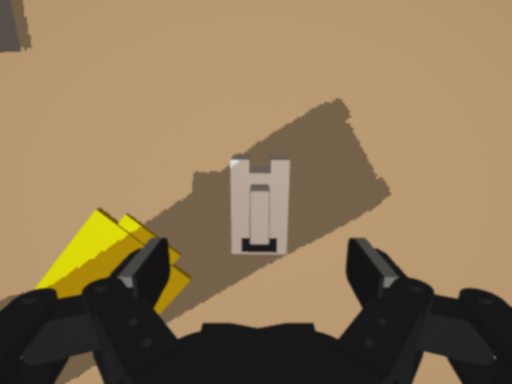

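>>> {"name": "carry_out", "arguments": {
  "steps": [
    [-0.015,0.002,0.08,0.009,-1],
    [0,0,0.08,0,-1],
    [0,0,0,0,-1]
  ]
}}

```text
clock: 5.15
tcp_pos: [0.4184, -0.3127, 0.0632]
orientation: [3.136, 0.177, 0.027]
ft_force: [-0.3, -0.3, 0.1]
gripper_width: 0.0857
```

Run:
```python
from h import *
im,K,T=grab("wrist","w3")
toolmove([.414,-.3095,.0315],6.3)
```

```text
tcp [ 0.419  -0.3135  0.0647] toolx yaw 6.44 tilt 1.08 shift mm [-5.1 -4.7 33.1] scaled [-0.0171 -0.0155  0.1104] t 5.2 F [-0.2 -0.1  1.3] w 0.0855
turn about tool z deg 0.14 scaled 0.0015
```

View pics/w3.png

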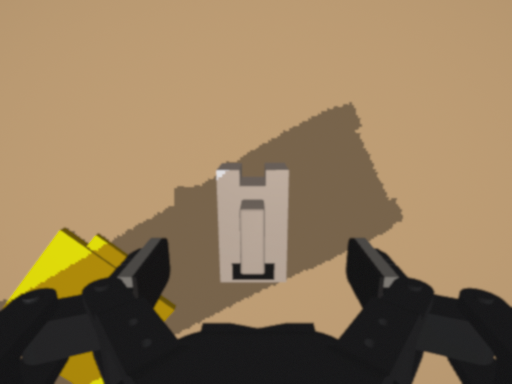

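Run:
```python
from h import *
s=arm.observe(); print(s["joint_positions"].round(3), s["joint_vel"].round(3)); toolmove([.414,-.3095,.0315],6.3)
```

```text
[-0.308  0.43   1.04   1.965 -0.461  0.984 -0.507] [-0.009 -0.017  0.022 -0.018  0.008  0.006 -0.009]
tcp [ 0.419  -0.3135  0.0647] toolx yaw 6.44 tilt 1.08 shift mm [-5.1 -4.7 33.1] scaled [-0.0171 -0.0155  0.1104] t 5.2 F [-0.2 -0.1  1.3] w 0.0855
turn about tool z deg 0.14 scaled 0.0015
```

>>> {"name": "carry_out", "arguments": {
  "steps": [
    [-0.017,-0.015,0,0,-1],
    [0,0,0.04,0,-1],
    [0,0,0,0,-1]
  ]
}}

```text
clock: 5.5
tcp_pos: [0.4159, -0.3105, 0.0569]
orientation: [3.133, 0.179, 0.04]
ft_force: [-0.1, 0.3, -0.8]
gripper_width: 0.0857
```

```bash
cat >> h.py <<'E'
def st():
    s=arm.observe(); M=R.from_rotvec(s["orientation"]).as_matrix(); print("z axis tilt deg x,y:",np.degrees(M[:2,2]).round(2),"q",s["joint_positions"].round(3),"v",abs(s["joint_vel"]).max().round(3))
E
python3 - <<'E'
from h import *
st(); toolmove([.414,-.3095,.0315],6.3)
E
```

```text
z axis tilt deg x,y: [ 1.47 -0.1 ] q [-0.31   0.427  1.035  1.987 -0.468  0.958 -0.499] v 0.048
tcp [ 0.4159 -0.3105  0.0569] toolx yaw 6.54 tilt 1.48 shift mm [-2.4 -1.3 25.4] scaled [-0.0082 -0.0045  0.0846] t 5.5 F [-0.1  0.3 -0.8] w 0.0857
turn about tool z deg 0.24 scaled 0.0026
```

>>> {"name": "carry_out", "arguments": {
  "steps": [
    [-0.009,-0.006,0.03,0.003,-1],
    [0,0,0.03,0,-1],
    [0,0,0.02,0,-1],
    [0,0,0,0,-1]
  ]
}}

```text
clock: 5.9
tcp_pos: [0.4138, -0.3088, 0.0313]
orientation: [3.133, 0.172, 0.041]
ft_force: [-0.5, -0.1, -0.3]
gripper_width: 0.0859
```

Run:
```python
from h import *
st(); toolmove([.414,-.3095,.0315],6.3)
```

```text
z axis tilt deg x,y: [ 1.51 -0.1 ] q [-0.275  0.463  0.994  2.009 -0.513  0.911 -0.47 ] v 0.005
tcp [ 0.4138 -0.3088  0.0313] toolx yaw 6.27 tilt 1.51 shift mm [ 0.1  0.7 -0.2] scaled [ 0.0003  0.0024 -0.0008] t 5.9 F [-0.5 -0.1 -0.3] w 0.0859
turn about tool z deg -0.03 scaled -0.0003
```

>>> {"name": "carry_out", "arguments": {
  "steps": [
    [0,0,0,0,1],
    [0,0,0,0,1],
    [0,0,0,0,1],
    [0,0,0,0,1],
    [0,0,0,0,1]
  ],
  "force": 60
}}

```text
clock: 6.4
tcp_pos: [0.4139, -0.3094, 0.0315]
orientation: [3.133, 0.171, 0.041]
ft_force: [-0.8, -1.1, 5.1]
gripper_width: 0.013
```

Run:
```python
from h import *
st(); toolmove([.414,-.3095,.0315],6.3); grab("wrist","w4")
```

```text
z axis tilt deg x,y: [ 1.5  -0.14] q [-0.275  0.463  0.995  2.009 -0.513  0.911 -0.47 ] v 0.005
tcp [ 0.4139 -0.3094  0.0315] toolx yaw 6.25 tilt 1.51 shift mm [ 0.1  0.1 -0. ] scaled [ 0.0005  0.0003 -0.0001] t 6.4 F [-0.8 -1.1  5.1] w 0.013
turn about tool z deg -0.05 scaled -0.0006
```

View pics/w4.png

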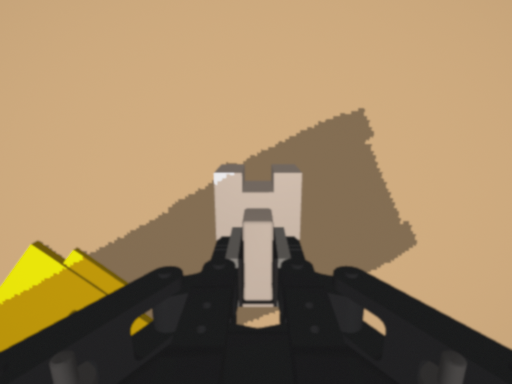

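>>> {"name": "carry_out", "arguments": {
  "steps": [
    [0,0,-0.03,0,1],
    [0,0,-0.06,0,1],
    [0,0,-0.1,0,1],
    [0,0,-0.12,0,1],
    [0,0,-0.12,0,1],
    [0,0,-0.1,0,1],
    [0,0,-0.05,0,1],
    [0,0,0,0,1]
  ]
}}

```text
clock: 7.25
tcp_pos: [0.4064, -0.3098, 0.2134]
orientation: [3.136, 0.164, 0.035]
ft_force: [-0.1, -0.3, -2.3]
gripper_width: 0.0123
```

Run:
```python
from h import *
st(); toolmove([.50,-.08,.2],9.58); toolmove([.5879,-.0192,.2],9.58)
```

```text
z axis tilt deg x,y: [1.29 0.03] q [-0.589  0.132  1.267  1.843 -0.148  1.244 -0.746] v 0.021
tcp [ 0.4064 -0.3098  0.2134] toolx yaw 5.98 tilt 1.29 shift mm [ 116.7 -218.8   15.6] scaled [ 0.3891 -0.7293  0.0521] t 7.25 F [-0.1 -0.3 -2.3] w 0.0123
turn about tool z deg -3.6 scaled -0.04
tcp [ 0.4064 -0.3098  0.2134] toolx yaw 5.98 tilt 1.29 shift mm [ 210.5 -270.1   17.6] scaled [ 0.7016 -0.9004  0.0587] t 7.25 F [-0.1 -0.3 -2.3] w 0.0123
turn about tool z deg -3.6 scaled -0.04
```

>>> {"name": "carry_out", "arguments": {
  "steps": [
    [0.035,-0.06,0,0,1],
    [0.065,-0.122,0,0,1],
    [0.065,-0.122,0,-0.02,1],
    [0.065,-0.122,0,-0.02,1],
    [0.065,-0.122,0,0,1],
    [0.05,-0.1,0,0,1],
    [0.03,-0.05,0,0,1],
    [0,0,0,0,1]
  ]
}}

```text
clock: 8.05
tcp_pos: [0.4883, -0.0798, 0.2102]
orientation: [-3.129, -0.259, -0.027]
ft_force: [0.1, -0.9, -1.6]
gripper_width: 0.0124
```

Run:
```python
from h import *
st(); toolmove([.5879,-.0192,.2],9.58); grab("wrist","w5");
```

```text
z axis tilt deg x,y: [0.99 0.16] q [-0.972  0.018  1.078  1.882 -0.021  1.235 -1.294] v 0.028
tcp [ 0.4883 -0.0798  0.2102] toolx yaw 9.46 tilt 1.0 shift mm [108.  -43.4  12. ] scaled [ 0.3601 -0.1447  0.0401] t 8.05 F [ 0.1 -0.9 -1.6] w 0.0124
turn about tool z deg -0.12 scaled -0.0013
```

View pics/w5.png

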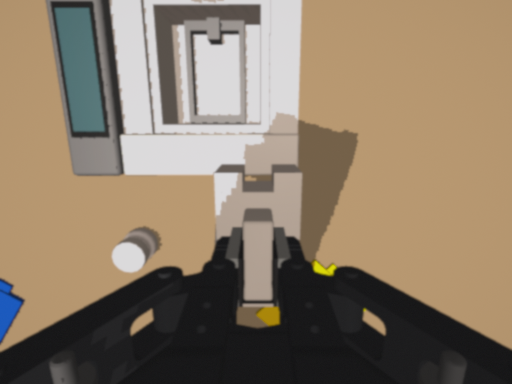

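Run:
```python
import cv2
im=cv2.imread("pics/w5.png")
cv2.imwrite("pics/z5.png",cv2.resize(im[0:190,110:310],None,fx=3.1,fy=3.1,interpolation=cv2.INTER_CUBIC))
cv2.imwrite("pics/z5b.png",cv2.resize(im[150:320,200:320],None,fx=3.5,fy=3.5,interpolation=cv2.INTER_CUBIC))
```

```text
(no output)
```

View pics/z5.png

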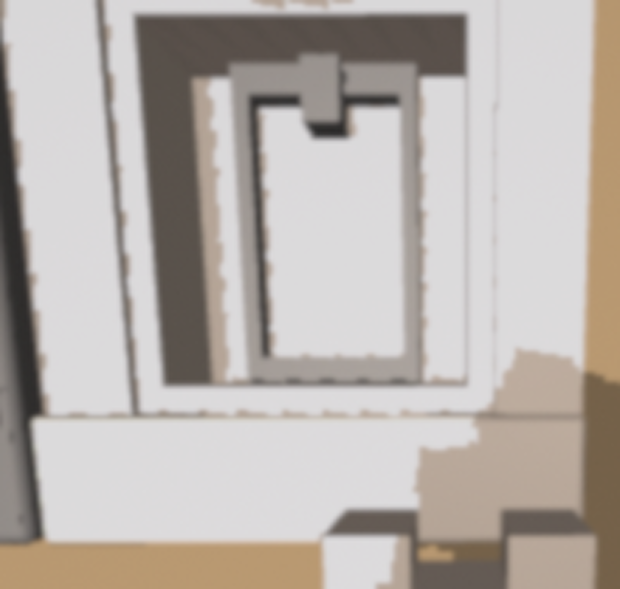

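View pics/z5b.png

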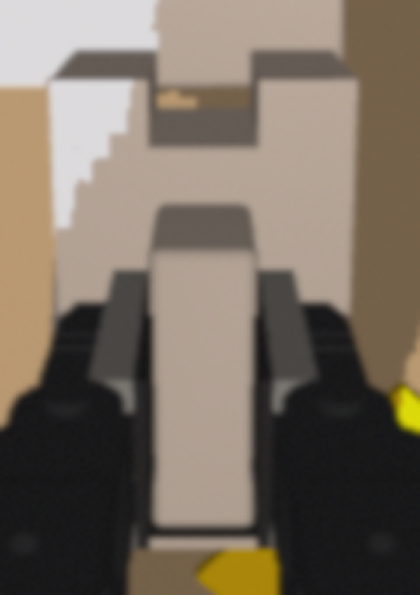

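```bash
cat > m2.py <<'E'
from h import *
im,K,T=grab("wrist")
z=lambda u,v:(110+(u+.5)/3.1-.5,(v+.5)/3.1-.5)
w=lambda u,v:(200+(u+.5)/3.5-.5,150+(v+.5)/3.5-.5)
fit2([(50,46,70),(50,-46,70),(-50,46,70),(-50,-46,70)],[z(135,15),z(467,15),z(163,384),z(467,384)],K,T,"bay")
fit2([(-95,80,87),(-58,80,87),(-58,-80,87)],[z(43,541),z(31,415),z(583,415)],K,T,"bridge")
fit2([(31,6,36),(31,-6,36),(-41,-24.5,27),(41,-24.5,27)],[z(303,123),z(340,123),z(404,357),z(401,97)],K,T,"pocket")
s=arm.observe(); tz=s["tcp_pos"][2]*1000-31.5
fit2([(38,22,30+tz),(38,-22,30+tz),(28,8,30+tz),(28,-8,30+tz),(20,7,52+tz),(20,-7,52+tz),(-20,7,52+tz),(-20,-7,52+tz)],[w(48,78),w(357,78),w(150,146),w(257,146),w(153,250),w(255,250),w(152,528),w(254,528)],K,T,"cart")
fit2([(38,22,tz),(38,-22,tz)],[w(75,52),w(333,52)],K,T,"cartbottom")
toolmove([.5879,-.0192,.2],9.58); st()
E
python3 m2.py
```

```text
bay pos [ 0.5879 -0.0204] yaw 9.3 resid mm [[0.4, 0.2], [0.4, -0.1], [-0.4, -0.1], [-0.4, -0.0]]
bridge pos [ 0.5881 -0.0204] yaw 9.26 resid mm [[-0.1, 0.0], [-0.0, 0.7], [0.1, -0.8]]
pocket pos [ 0.5873 -0.0206] yaw 9.26 resid mm [[0.0, 0.0], [0.1, -0.2], [-0.3, -0.0], [0.2, 0.2]]
cart pos [ 0.488  -0.0811] yaw 9.32 resid mm [[-0.0, -0.2], [-0.1, -0.0], [-0.1, 0.2], [-0.0, -0.2], [-0.1, 0.6], [0.1, -0.4], [0.1, 0.0], [0.1, -0.1]]
cartbottom pos [ 0.4871 -0.0813] yaw 9.3 resid mm [[0.0, -0.1], [-0.0, 0.1]]
tcp [ 0.4875 -0.0828  0.2103] toolx yaw 9.23 tilt 0.99 shift mm [109.1 -46.7  12.2] scaled [ 0.3636 -0.1557  0.0407] t 8.15 F [-0.2 -0.6 -2.5] w 0.0127
turn about tool z deg -0.35 scaled -0.0038
z axis tilt deg x,y: [0.99 0.13] q [-0.97   0.016  1.081  1.882 -0.02   1.235 -1.293] v 0.025
```

>>> {"name": "carry_out", "arguments": {
  "steps": [
    [0.05,-0.02,0.0,0,1],
    [0.1,-0.043,0,0,1],
    [0.1,-0.043,0.03,0,1],
    [0.07,-0.03,0.04,0,1],
    [0.03,-0.02,0.03,0,1],
    [0,0,0.02,0,1],
    [0,0,0,0,1],
    [0,0,0,0,1]
  ]
}}

```text
clock: 8.95
tcp_pos: [0.5856, -0.0356, 0.1749]
orientation: [3.132, 0.22, 0.028]
ft_force: [0.3, 0.1, -0.6]
gripper_width: 0.0128
```

Run:
```python
from h import *
st(); toolmove([.588,-.0192,.14],9.3); im,K,T=grab("wrist","w6"); np.savez("w6.npz",K=K,T=T)
cv2.imwrite("pics/z6.png",cv2.resize(im[60:320,110:390,::-1],None,fx=2.3,fy=2.3,interpolation=cv2.INTER_CUBIC))
```

```text
z axis tilt deg x,y: [ 1.02 -0.03] q [-0.813  0.406  1.006  1.699 -0.365  1.22  -1.151] v 0.015
tcp [ 0.5856 -0.0356  0.1749] toolx yaw 8.06 tilt 1.02 shift mm [  4.1 -16.   34.9] scaled [ 0.0135 -0.0534  0.1165] t 8.95 F [ 0.3  0.1 -0.6] w 0.0128
turn about tool z deg -1.24 scaled -0.0138
```

View pics/w6.png

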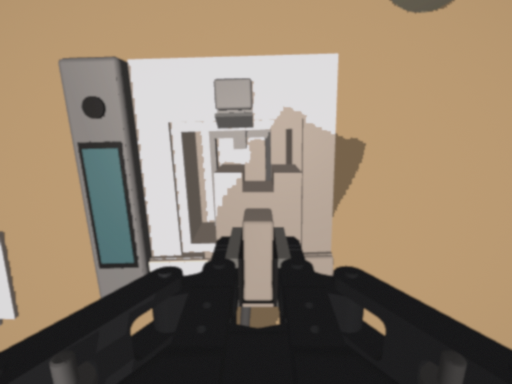

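View pics/z6.png

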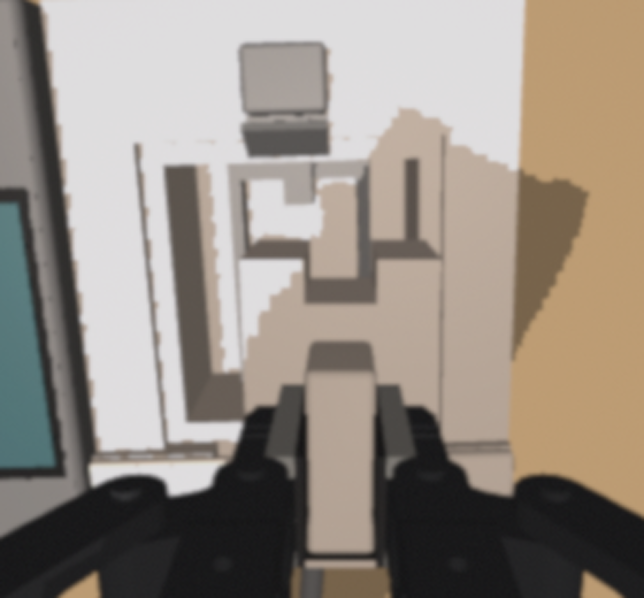

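>>> {"name": "carry_out", "arguments": {
  "steps": [
    [0.007,-0.03,0,-0.014,1],
    [0.007,-0.03,0.02,0,1],
    [0,-0.01,0.02,0,1],
    [0,0,0,0,1],
    [0,0,0,0,1]
  ]
}}

```text
clock: 9.5
tcp_pos: [0.5864, -0.0123, 0.1636]
orientation: [-3.13, -0.258, -0.032]
ft_force: [0.4, -0.1, -2.8]
gripper_width: 0.0128
```

Run:
```python
from h import *
st(); toolmove([.588,-.0192,.14],9.3); im,K,T=grab("wrist","w7"); np.savez("w7.npz",K=K,T=T,s=arm.observe()["tcp_pos"])
cv2.imwrite("pics/z7.png",cv2.resize(im[60:320,110:390,::-1],None,fx=2.3,fy=2.3,interpolation=cv2.INTER_CUBIC))
```

```text
z axis tilt deg x,y: [1.15 0.13] q [-0.84   0.411  0.99   1.714 -0.372  1.196 -1.162] v 0.009
tcp [ 0.5864 -0.0123  0.1636] toolx yaw 9.43 tilt 1.16 shift mm [ 0.   7.  23.6] scaled [0.     0.0235 0.0788] t 9.5 F [ 0.4 -0.1 -2.8] w 0.0128
turn about tool z deg 0.13 scaled 0.0014
```

View pics/z7.png

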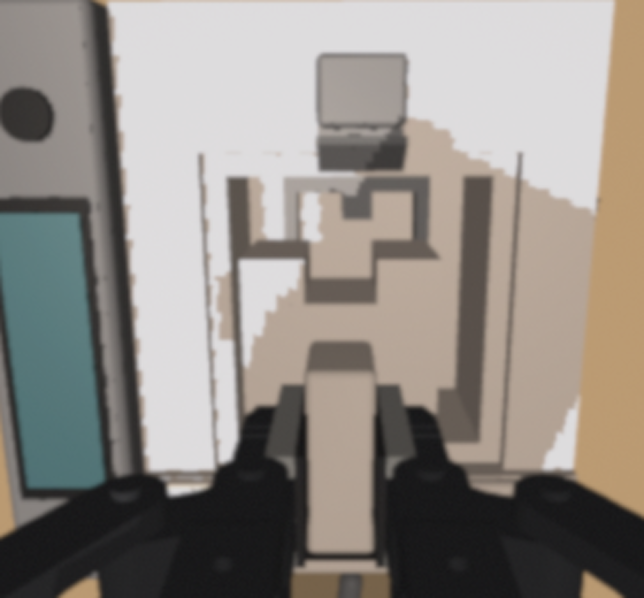

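```bash
cat > m3.py <<'E'
from h import *
d=np.load("w7.npz");K,T,tcp=d["K"],d["T"],d["s"]
z=lambda u,v:(110+(u+.5)/2.3-.5,60+(v+.5)/2.3-.5)
fit2([(50,46,70),(50,-46,70),(-58,54,76),(-58,-54,76),(58,54,76),(58,-54,76)],[z(228,177),z(492,177),z(215,470),z(501,470),z(200,153),z(520,153)],K,T,"an")
fit2([(31,6,36),(31,-6,36)],[z(343,195),z(372,195)],K,T,"rib")
tz=tcp[2]*1000-31.5
fit2([(38,22,30+tz),(38,-22,30+tz),(28,8,30+tz),(28,-8,30+tz),(20,7,52+tz),(20,-7,52+tz),(-20,7,52+tz),(-20,-7,52+tz)],[z(238,258),z(442,258),z(305,303),z(377,303),z(307,372),z(375,372),z(305,554),z(375,554)],K,T,"cart")
print(tcp)
E
python3 m3.py; python3 -c "
from h import *
toolmove([.588,-.0192,.14],9.3)"
```

```text
an pos [ 0.5877 -0.0186] yaw 9.35 resid mm [[0.0, 0.5], [0.1, -0.3], [0.0, 0.3], [0.1, -0.3], [-0.2, 0.4], [-0.1, -0.7]]
rib pos [ 0.5974 -0.0171] yaw 9.36 resid mm [[-0.0, 0.2], [0.0, -0.2]]
cart pos [ 0.5864 -0.012 ] yaw 9.29 resid mm [[-0.1, -0.4], [-0.3, 0.1], [-0.1, 0.1], [-0.1, 0.1], [0.1, 0.5], [0.2, -0.3], [0.2, -0.3], [0.1, 0.2]]
[ 0.58634493 -0.01236331  0.16361322]
tcp [ 0.5863 -0.0124  0.1636] toolx yaw 9.42 tilt 1.16 shift mm [ 0.   7.  23.6] scaled [0.0001 0.0233 0.0788] t 9.55 F [-0.2  0.6 -1.9] w 0.013
turn about tool z deg 0.12 scaled 0.0013
```

>>> {"name": "carry_out", "arguments": {
  "steps": [
    [0,0.012,0.03,0,1],
    [0,0.008,0.03,0,1],
    [0,0,0,0,1],
    [0,0,0,0,1]
  ]
}}

```text
clock: 9.95
tcp_pos: [0.5876, -0.0198, 0.1437]
orientation: [3.131, 0.256, 0.031]
ft_force: [0.3, -1.0, -1.8]
gripper_width: 0.0125
```

```bash
python3 -c "
from h import *
st();toolmove([.5877,-.0189,.12],9.35)"
```

```text
z axis tilt deg x,y: [1.13 0.09] q [-0.812  0.437  0.974  1.731 -0.396  1.163 -1.135] v 0.011
tcp [ 0.5876 -0.0198  0.1437] toolx yaw 9.35 tilt 1.13 shift mm [-0.2 -0.9 23.7] scaled [-0.0007 -0.0029  0.0791] t 9.95 F [ 0.3 -1.  -1.8] w 0.0125
turn about tool z deg -0.0 scaled -0.0
```

>>> {"name": "carry_out", "arguments": {
  "steps": [
    [-0.001,-0.003,0.03,0,1],
    [-0.001,0,0.05,0,1],
    [-0.001,0,0.06,0,1],
    [-0.001,0,0.05,0,1],
    [-0.001,0,0.02,0,1],
    [0,0,0,0,1]
  ]
}}

```text
clock: 10.55
tcp_pos: [0.5866, -0.0188, 0.0747]
orientation: [3.131, 0.256, 0.029]
ft_force: [-0.3, -0.4, -1.1]
gripper_width: 0.0126
```

Run:
```python
from h import *
st(); toolmove([.5877,-.0189,.0435],9.35); im,K,T=grab("wrist","w8"); np.savez("w8.npz",K=K,T=T,s=arm.observe()["tcp_pos"])
cv2.imwrite("pics/z8.png",cv2.resize(im[60:320,110:390,::-1],None,fx=2.3,fy=2.3,interpolation=cv2.INTER_CUBIC))
```

```text
z axis tilt deg x,y: [1.06 0.09] q [-0.76   0.519  0.91   1.793 -0.474  1.044 -1.082] v 0.008
tcp [ 0.5866 -0.0188  0.0747] toolx yaw 9.35 tilt 1.06 shift mm [ 0.5  0.2 31.2] scaled [0.0016 0.0008 0.1041] t 10.55 F [-0.3 -0.4 -1.1] w 0.0126
turn about tool z deg 0.0 scaled 0.0
```

View pics/z8.png

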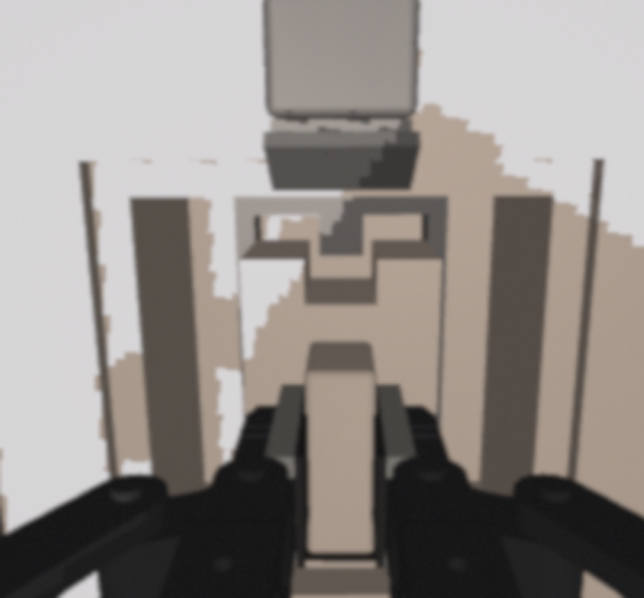

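>>> {"name": "carry_out", "arguments": {
  "steps": [
    [0,0,0.025,0,1],
    [0,0,0.03,0,1],
    [0,0,0.03,0,1],
    [0,0,0.01,0,1],
    [0,0,0,0,1]
  ]
}}

```text
clock: 11.1
tcp_pos: [0.5885, -0.0187, 0.0455]
orientation: [-3.131, -0.256, -0.034]
ft_force: [-0.2, 0.2, -0.8]
gripper_width: 0.0126
```

Run:
```python
from h import *
st(); toolmove([.5877,-.0189,.0435],9.35)
```

```text
z axis tilt deg x,y: [1.23 0.11] q [-0.733  0.559  0.877  1.809 -0.512  0.993 -1.057] v 0.003
tcp [ 0.5885 -0.0187  0.0455] toolx yaw 9.37 tilt 1.23 shift mm [-0.9  0.1  2. ] scaled [-0.003   0.0003  0.0067] t 11.1 F [-0.2  0.2 -0.8] w 0.0126
turn about tool z deg 0.02 scaled 0.0002
```

No contact yet, and the cartridge underside is about 2 mm above the floor, inside the pocket. I'll press down gently.

>>> {"name": "carry_out", "arguments": {
  "steps": [
    [-0.002,0,0.007,0,1],
    [0,0,0.004,0,1],
    [0,0,0,0,1]
  ]
}}

```text
clock: 11.4
tcp_pos: [0.5887, -0.0191, 0.0439]
orientation: [-3.13, -0.256, -0.036]
ft_force: [0.2, -0.1, -1.2]
gripper_width: 0.013
```

Run:
```python
from h import *
st(); toolmove([.5877,-.0189,.0435],9.35)
```

```text
z axis tilt deg x,y: [1.3  0.17] q [-0.73   0.561  0.875  1.811 -0.515  0.989 -1.054] v 0.008
tcp [ 0.5887 -0.0191  0.0439] toolx yaw 9.34 tilt 1.31 shift mm [-0.9 -0.4  0.3] scaled [-0.003  -0.0013  0.0011] t 11.4 F [ 0.2 -0.1 -1.2] w 0.013
turn about tool z deg -0.01 scaled -0.0001
```

>>> {"name": "carry_out", "arguments": {
  "steps": [
    [0,0,0.006,0,1],
    [0,0,0.006,0,1],
    [0,0,0,0,1]
  ]
}}

```text
clock: 11.7
tcp_pos: [0.5891, -0.0194, 0.0439]
orientation: [-3.127, -0.254, -0.037]
ft_force: [1.3, 0.2, -1.6]
gripper_width: 0.0126
```

Run:
```python
from h import *
st(); toolmove([.5877,-.0189,.0435],9.35)
im,K,T=grab("wrist","w9")
```

```text
z axis tilt deg x,y: [1.34 0.35] q [-0.726  0.56   0.873  1.81  -0.519  0.99  -1.051] v 0.019
tcp [ 0.5891 -0.0194  0.0439] toolx yaw 9.29 tilt 1.38 shift mm [-1.4 -0.7  0.4] scaled [-0.0045 -0.0023  0.0013] t 11.7 F [ 1.3  0.2 -1.6] w 0.0126
turn about tool z deg -0.06 scaled -0.0006
```

View pics/w9.png

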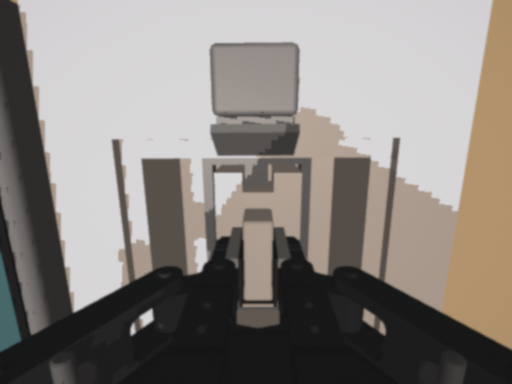

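>>> {"name": "carry_out", "arguments": {
  "steps": [
    [0,0,0,0,0.1],
    [0,0,0,0,0.1],
    [0,0,0,0,0.1],
    [0,0,-0.03,0,0.1],
    [0,0,-0.06,0,0.1],
    [0,0,-0.1,0,0.1],
    [0,0,-0.12,0,0.1],
    [0,0,-0.12,0,0.1]
  ]
}}

```text
clock: 12.55
tcp_pos: [0.5835, -0.0204, 0.174]
orientation: [-3.13, -0.253, -0.025]
ft_force: [1.0, 0.5, 0.2]
gripper_width: 0.0386
```

Run:
```python
from h import *
st(); toolmove([.4228,.2906,.25],185.4)
im,K,T=grab("wrist","w10")
```

```text
z axis tilt deg x,y: [0.91 0.16] q [-0.837  0.399  1.002  1.706 -0.361  1.219 -1.158] v 0.668
tcp [ 0.5835 -0.0204  0.174 ] toolx yaw 9.25 tilt 0.93 shift mm [-107.4 -332.8  -77.7] scaled [-0.358  -1.1095 -0.259 ] t 12.55 F [1.  0.5 0.2] w 0.0386
turn about tool z deg -176.15 scaled -1.9572
```

View pics/w10.png

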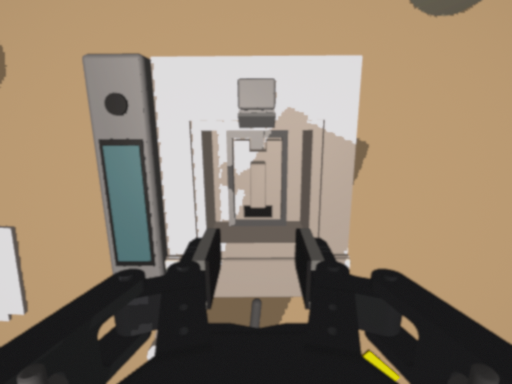

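>>> {"name": "carry_out", "arguments": {
  "steps": [
    [-0.03,-0.09,-0.05,0,-0.5],
    [-0.045,-0.139,-0.03,0,-0.5],
    [-0.045,-0.139,-0.02,0,-0.5],
    [-0.045,-0.139,-0.02,0.02,-1],
    [-0.045,-0.139,0,0.02,-1],
    [-0.045,-0.139,0,0,-1],
    [-0.045,-0.13,0,0,-1],
    [-0.03,-0.08,0,0,-1]
  ]
}}

```text
clock: 13.4
tcp_pos: [0.4472, 0.2653, 0.2205]
orientation: [-3.131, -0.128, -0.049]
ft_force: [0.7, -0.3, 0.3]
gripper_width: 0.0858
```

Run:
```python
from h import *
st(); toolmove([.4228,.2906,.20],5.4)
```

```text
z axis tilt deg x,y: [1.79 0.49] q [-1.543  0.09   0.978  1.818 -0.068  1.243 -2.036] v 0.484
tcp [0.4472 0.2653 0.2205] toolx yaw 4.69 tilt 1.85 shift mm [-22.9 -27.1  20. ] scaled [-0.0763 -0.0904  0.0666] t 13.4 F [ 0.7 -0.3  0.3] w 0.0858
turn about tool z deg -0.71 scaled -0.0079
```

>>> {"name": "carry_out", "arguments": {
  "steps": [
    [-0.05,-0.045,0.02,-0.008,-1],
    [-0.05,-0.035,0.02,0,-1],
    [-0.02,-0.01,0,0,-1],
    [0,0,0,0,-1],
    [0,0,0,0,-1]
  ]
}}

```text
clock: 13.9
tcp_pos: [0.4069, 0.2931, 0.2089]
orientation: [-3.128, -0.157, -0.052]
ft_force: [-0.5, -1.0, -1.3]
gripper_width: 0.0856
```

Run:
```python
from h import *
st(); toolmove([.4228,.2906,.20],5.4)
im,K,T=grab("wrist","w11"); np.savez("w11.npz",K=K,T=T)
```

```text
z axis tilt deg x,y: [1.85 0.64] q [-1.623  0.026  0.929  1.878 -0.01   1.216 -2.162] v 0.008
tcp [0.4069 0.2931 0.2089] toolx yaw 5.74 tilt 1.96 shift mm [15.3  4.2  9.4] scaled [0.0509 0.0139 0.0312] t 13.9 F [-0.5 -1.  -1.3] w 0.0856
turn about tool z deg 0.34 scaled 0.0038
```

View pics/w11.png

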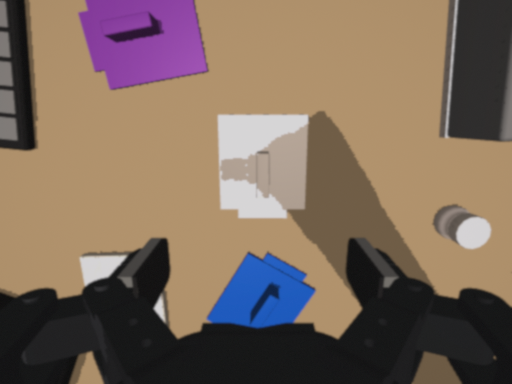

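Run:
```python
from h import *
d=np.load("w11.npz"); im=cv2.imread("pics/w11.png")
cv2.imwrite("pics/z11.png",cv2.resize(im[105:230,205:325],None,fx=4.5,fy=4.5,interpolation=cv2.INTER_CUBIC))
fit2([(56,51.5,6),(56,-51.5,6),(-56,-51.5,6),(-56,51.5,6),(-68,30,4),(-68,-30,4)],[(218,114.5),(308,114.5),(307,209),(220,209),(238.5,217.5),(286,217.5)],d["K"],d["T"],"cover")
```

```text
cover pos [0.4223 0.2905] yaw 5.8 resid mm [[-0.2, 0.0], [0.0, -0.3], [-0.1, 2.7], [0.4, -1.1], [-0.1, -0.2], [-0.1, -1.1]]
```

View pics/z11.png

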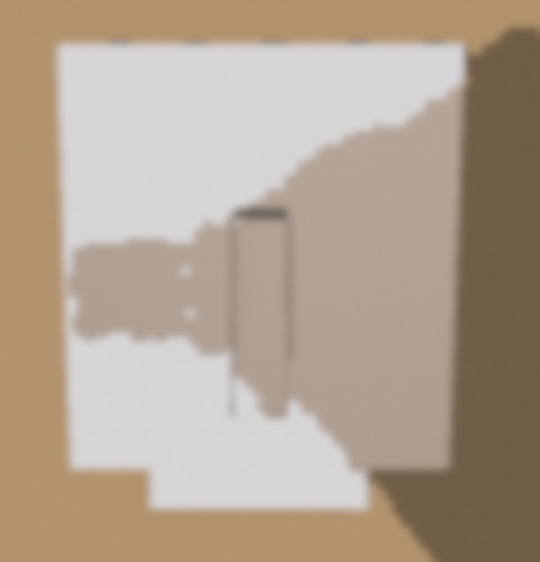

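Run:
```python
from h import *
toolmove([.4173,.2897,.06],5.6)
```

```text
tcp [0.4071 0.2929 0.2089] toolx yaw 5.7 tilt 1.97 shift mm [  4.8   5.4 149.1] scaled [0.016  0.0179 0.4971] t 13.95 F [ 0.1 -0.5  0.1] w 0.0851
turn about tool z deg 0.1 scaled 0.0012
```

>>> {"name": "carry_out", "arguments": {
  "steps": [
    [0.004,0.006,0.05,0,-1],
    [0.004,0.006,0.09,0,-1],
    [0.004,0.006,0.11,0,-1],
    [0.004,0,0.1,0,-1],
    [0,0,0.07,0,-1],
    [0,0,0.03,0,-1],
    [0,0,0,0,-1]
  ]
}}

```text
clock: 14.65
tcp_pos: [0.4254, 0.2856, 0.0728]
orientation: [-3.126, -0.139, -0.062]
ft_force: [0.4, 0.9, 0.4]
gripper_width: 0.0853
```

Run:
```python
from h import *
st(); toolmove([.4173,.2897,.01],5.6)
im,K,T=grab("wrist","w12"); np.savez("w12.npz",K=K,T=T)
```

```text
z axis tilt deg x,y: [2.25 0.81] q [-1.481  0.294  0.901  2.005 -0.274  0.928 -1.925] v 0.016
tcp [0.4254 0.2856 0.0728] toolx yaw 5.08 tilt 2.39 shift mm [-10.3  -4.2  62.5] scaled [-0.0343 -0.0139  0.2084] t 14.65 F [0.4 0.9 0.4] w 0.0853
turn about tool z deg -0.52 scaled -0.0058
```

View pics/w12.png

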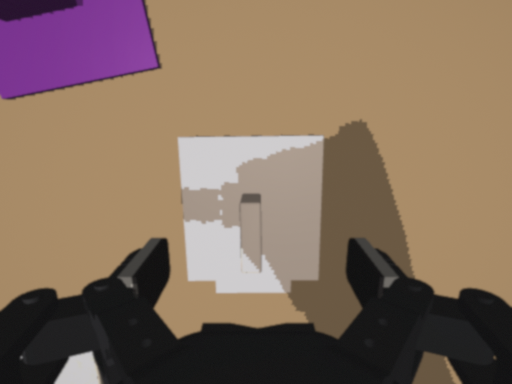

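Run:
```python
from h import *
d=np.load("w12.npz")
fit2([(56,51.5,6),(56,-51.5,6),(-56,-51.5,6),(-56,51.5,6),(-68,30,4),(-68,-30,4),(15,7,34),(15,-7,34)],[(179,137),(323,136),(319,280),(187.5,280.5),(216,293),(290,292.5),(240.5,202.5),(261,202.5)],d["K"],d["T"],"cover")
```

```text
cover pos [0.422  0.2907] yaw 5.55 resid mm [[-0.3, 0.3], [-0.0, -0.6], [-0.1, 0.8], [0.2, -0.6], [0.5, -0.1], [0.2, -0.2], [-0.3, 0.6], [-0.2, -0.1]]
```

>>> {"name": "carry_out", "arguments": {
  "steps": [
    [-0.02,-0.01,0.03,-0.006,-1],
    [-0.015,-0.006,0.05,0,-1],
    [0,0,0.06,0,-1],
    [0,0,0.04,0,-1],
    [0,0,0.01,0,-1],
    [0,0,0,0,-1]
  ]
}}

```text
clock: 15.3
tcp_pos: [0.4182, 0.2948, 0.0183]
orientation: [-3.116, -0.159, -0.071]
ft_force: [0.6, -0.3, 0.6]
gripper_width: 0.0853
```

Run:
```python
from h import *
st(); toolmove([.417,.2902,.01],5.55)
```

```text
z axis tilt deg x,y: [2.53 1.34] q [-1.428  0.386  0.826  2.047 -0.38   0.811 -1.855] v 0.004
tcp [0.4182 0.2948 0.0183] toolx yaw 5.8 tilt 2.86 shift mm [-2.   4.7  8.1] scaled [-0.0067  0.0155  0.027 ] t 15.3 F [ 0.6 -0.3  0.6] w 0.0853
turn about tool z deg 0.25 scaled 0.0028
```

>>> {"name": "carry_out", "arguments": {
  "steps": [
    [-0.005,0.014,0.012,0,-1],
    [0,0.003,0.01,0,-1],
    [0,0,0,0,-1]
  ]
}}

```text
clock: 15.6
tcp_pos: [0.4181, 0.29, 0.0125]
orientation: [-3.114, -0.159, -0.073]
ft_force: [-0.5, 0.5, 0.3]
gripper_width: 0.0854
```

Run:
```python
from h import *
st(); toolmove([.417,.2902,.01],5.55)
```

```text
z axis tilt deg x,y: [2.6  1.45] q [-1.417  0.389  0.82   2.059 -0.389  0.795 -1.839] v 0.012
tcp [0.4181 0.29   0.0125] toolx yaw 5.8 tilt 2.98 shift mm [-1.2 -0.2  2.4] scaled [-0.0041 -0.0008  0.0081] t 15.6 F [-0.5  0.5  0.3] w 0.0854
turn about tool z deg 0.25 scaled 0.0028
```

>>> {"name": "carry_out", "arguments": {
  "steps": [
    [-0.003,0,0.008,0,-1],
    [0,0,0,0,0.4],
    [0,0,0,0,1],
    [0,0,0,0,1],
    [0,0,0,0,1],
    [0,0,0,0,1],
    [0,0,0,0,1]
  ],
  "force": 30
}}

```text
clock: 16.3
tcp_pos: [0.4178, 0.2903, 0.0108]
orientation: [-3.113, -0.158, -0.074]
ft_force: [-1.9, -1.1, 5.3]
gripper_width: 0.0135
```

Run:
```python
from h import *
st(); toolmove([.417,.2902,.01],5.55);grab("wrist","w13")
```

```text
z axis tilt deg x,y: [2.63 1.51] q [-1.415  0.391  0.818  2.061 -0.393  0.791 -1.837] v 0.004
tcp [0.4178 0.2903 0.0108] toolx yaw 5.79 tilt 3.03 shift mm [-0.8  0.   0.7] scaled [-0.0027  0.0002  0.0025] t 16.3 F [-1.9 -1.1  5.3] w 0.0135
turn about tool z deg 0.24 scaled 0.0027
```

View pics/w13.png

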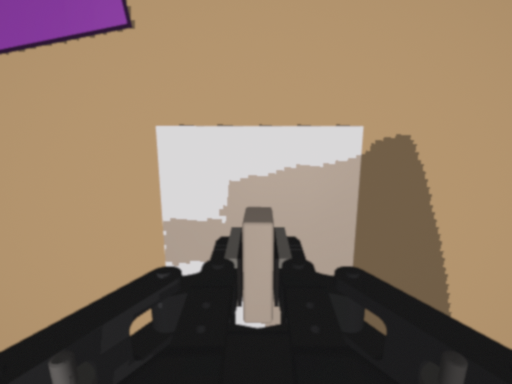

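>>> {"name": "carry_out", "arguments": {
  "steps": [
    [0,0,-0.03,0,1],
    [0,0,-0.06,0,1],
    [0,0,-0.1,0,1],
    [0,0,-0.12,0,1],
    [0,0,-0.1,0,1],
    [0,0,-0.06,0,1],
    [0,0,-0.02,0,1],
    [0,0,0,0,1]
  ]
}}

```text
clock: 17.15
tcp_pos: [0.4108, 0.2844, 0.1646]
orientation: [-3.115, -0.153, -0.071]
ft_force: [-0.1, -0.4, -1.8]
gripper_width: 0.0135
```

Run:
```python
from h import *
st(); toolmove([.446,-.042,.15],9.35);grab("wrist","w14")
```

```text
z axis tilt deg x,y: [2.55 1.41] q [-1.635  0.066  0.98   1.955 -0.053  1.1   -2.107] v 0.01
tcp [0.4108 0.2844 0.1646] toolx yaw 5.61 tilt 2.91 shift mm [  2.4 328.5   8.1] scaled [0.0081 1.0949 0.0269] t 17.15 F [-0.1 -0.4 -1.8] w 0.0135
turn about tool z deg -3.74 scaled -0.0415
```

View pics/w14.png

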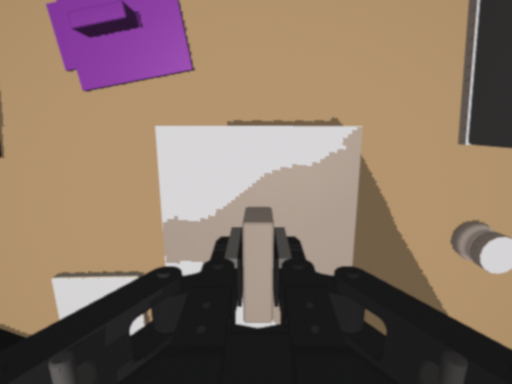

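>>> {"name": "carry_out", "arguments": {
  "steps": [
    [0,0.06,0,0,1],
    [0,0.12,0,0,1],
    [0,0.15,0,-0.015,1],
    [0,0.15,0,-0.015,1],
    [0,0.15,0,-0.012,1],
    [0,0.15,0,0,1],
    [0,0.14,0,0,1],
    [0,0.1,0,0,1]
  ]
}}

```text
clock: 18.0
tcp_pos: [0.449, -0.0274, 0.1525]
orientation: [-3.119, -0.277, -0.062]
ft_force: [0.5, 0.1, -0.2]
gripper_width: 0.0131
```

>>> {"name": "carry_out", "arguments": {
  "steps": [
    [0,0.04,0,0,1],
    [0,0,0,0,1]
  ]
}}

```text
clock: 18.2
tcp_pos: [0.4503, -0.0433, 0.1511]
orientation: [-3.12, -0.267, -0.059]
ft_force: [0.3, 0.4, -0.9]
gripper_width: 0.0134
```

Run:
```python
from h import *
st(); toolmove([.446,-.042,.13],9.35);im,K,T=grab("wrist","w15");np.savez("w15.npz",K=K,T=T)
```

```text
z axis tilt deg x,y: [2.1  0.73] q [-1.397 -0.335  1.27   2.072  0.342  1.155 -1.674] v 0.016
tcp [ 0.4503 -0.0433  0.1511] toolx yaw 9.78 tilt 2.23 shift mm [-4.8 -1.9 20.9] scaled [-0.016  -0.0062  0.0698] t 18.2 F [ 0.3  0.4 -0.9] w 0.0134
turn about tool z deg 0.43 scaled 0.0048
```

View pics/w15.png

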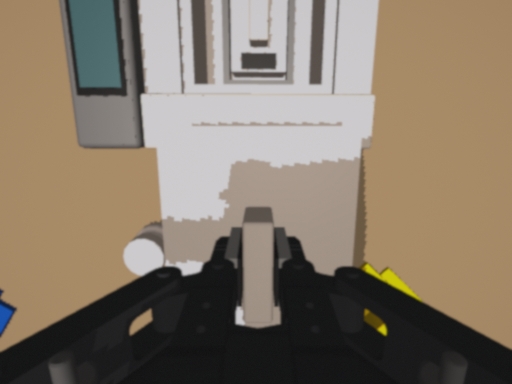

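>>> {"name": "carry_out", "arguments": {
  "steps": [
    [0,-0.004,0.03,0.004,1],
    [0,0,0.05,0,1],
    [0,0,0.05,0,1],
    [0,0,0.03,0,1],
    [0,0,0,0,1]
  ]
}}

```text
clock: 18.75
tcp_pos: [0.4511, -0.032, 0.0982]
orientation: [-3.118, -0.273, -0.061]
ft_force: [1.1, -0.7, 0.1]
gripper_width: 0.0139
```

Run:
```python
from h import *
st(); toolmove([.446,-.042,.085],9.35)
```

```text
z axis tilt deg x,y: [2.15 0.85] q [-1.281  0.069  1.327  2.13  -0.101  0.96  -1.295] v 0.045
tcp [ 0.4511 -0.032   0.0982] toolx yaw 10.01 tilt 2.31 shift mm [-7.3  9.1 12.8] scaled [-0.0244  0.0302  0.0427] t 18.75 F [ 1.1 -0.7  0.1] w 0.0139
turn about tool z deg 0.66 scaled 0.0073
```

>>> {"name": "carry_out", "arguments": {
  "steps": [
    [0.01,0,-0.04,0,1],
    [0.03,0.01,-0.07,0,1],
    [0.05,0.03,-0.07,0,1],
    [0.05,0.05,-0.05,0,1],
    [0,0,0,0,1]
  ]
}}

```text
clock: 19.25
tcp_pos: [0.4942, -0.0477, 0.1694]
orientation: [-3.122, -0.284, -0.054]
ft_force: [-0.8, -0.7, -1.4]
gripper_width: 0.0136
```

Run:
```python
from h import *
st(); toolmove([.608,-.141,.17],99.35)
```

```text
z axis tilt deg x,y: [1.93 0.56] q [-1.207  0.133  1.322  1.948 -0.157  1.133 -1.214] v 0.118
tcp [ 0.4942 -0.0477  0.1694] toolx yaw 10.39 tilt 2.01 shift mm [ 95.1 112.3   2.3] scaled [0.317  0.3742 0.0077] t 19.25 F [-0.8 -0.7 -1.4] w 0.0136
turn about tool z deg -88.96 scaled -0.9884
```

>>> {"name": "carry_out", "arguments": {
  "steps": [
    [0.06,0.07,0,0,1],
    [0.08,0.1,0,-0.06,1],
    [0.08,0.1,0,-0.06,1],
    [0.05,0.06,0,-0.06,1],
    [0.02,0.02,0,-0.06,1]
  ]
}}

```text
clock: 19.75
tcp_pos: [0.6016, -0.1142, 0.1704]
orientation: [-3.011, -0.881, -0.048]
ft_force: [-0.4, -0.3, -0.9]
gripper_width: 0.0133
```

Run:
```python
from h import *
st(); toolmove([.608,-.141,.17],99.35)
```

```text
z axis tilt deg x,y: [1.62 0.69] q [-0.627  0.472  0.988  1.642 -0.435  1.232 -0.552] v 0.915
tcp [ 0.6016 -0.1142  0.1704] toolx yaw 32.61 tilt 1.76 shift mm [-9.  26.   0.3] scaled [-0.0301  0.0868  0.0009] t 19.75 F [-0.4 -0.3 -0.9] w 0.0133
turn about tool z deg -66.74 scaled -0.7415
```

>>> {"name": "carry_out", "arguments": {
  "steps": [
    [-0.02,0.04,0,-0.093,1],
    [-0.03,0.03,0,-0.093,1],
    [0,0,0,-0.093,1],
    [0,0,0,-0.093,1],
    [0,0,0,-0.093,1],
    [0,0,0,-0.093,1],
    [0,0,0,-0.093,1],
    [0,0,0,-0.08,1]
  ]
}}

```text
clock: 20.55
tcp_pos: [0.5974, -0.1331, 0.1704]
orientation: [2.001, 2.401, 0.023]
ft_force: [-0.2, -0.2, -0.5]
gripper_width: 0.0133
```

Run:
```python
from h import *
st(); toolmove([.608,-.141,.13],99.35); im,K,T=grab("wrist","w16")
```

```text
z axis tilt deg x,y: [1.26 0.07] q [-0.435  0.393  0.742  1.631 -0.288  1.207  0.548] v 1.158
tcp [ 0.5974 -0.1331  0.1704] toolx yaw 100.39 tilt 1.26 shift mm [-9.6  8.1 40.6] scaled [-0.032   0.027   0.1354] t 20.55 F [-0.2 -0.2 -0.5] w 0.0133
turn about tool z deg 1.04 scaled 0.0116
```

View pics/w16.png

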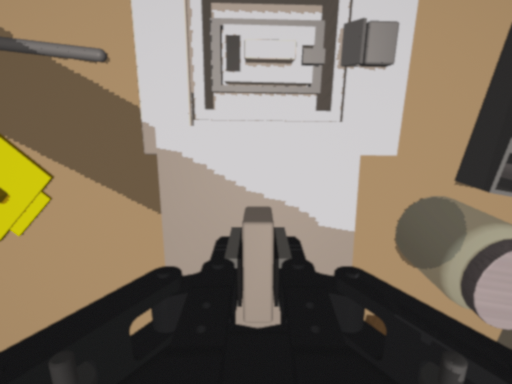

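>>> {"name": "carry_out", "arguments": {
  "steps": [
    [-0.02,0.05,0,0.012,1],
    [-0.01,0.035,0.04,0,1],
    [0,0.01,0.05,0,1],
    [0,0,0.05,0,1],
    [0,0,0.02,0,1],
    [0,0,0,0,1]
  ]
}}

```text
clock: 21.2
tcp_pos: [0.626, -0.1317, 0.1212]
orientation: [2.026, 2.38, 0.019]
ft_force: [-0.4, 0.3, -0.5]
gripper_width: 0.0135
```

Run:
```python
from h import *
st(); toolmove([.623,-.1407,.087],99.35)
```

```text
z axis tilt deg x,y: [ 1.18 -0.06] q [-0.395  0.506  0.71   1.603 -0.359  1.145  0.558] v 0.014
tcp [ 0.626  -0.1317  0.1212] toolx yaw 99.19 tilt 1.18 shift mm [-8.2 -5.1 34.1] scaled [-0.0275 -0.017   0.1137] t 21.2 F [-0.4  0.3 -0.5] w 0.0135
turn about tool z deg -0.16 scaled -0.0018
```

>>> {"name": "carry_out", "arguments": {
  "steps": [
    [-0.02,-0.012,0.02,-0.002,1],
    [-0.014,-0.008,0.04,0,1],
    [0,0,0.04,0,1],
    [0,0,0.01,0,1],
    [0,0,0,0,1]
  ]
}}

```text
clock: 21.7
tcp_pos: [0.6222, -0.1451, 0.087]
orientation: [2.023, 2.379, 0.021]
ft_force: [-0.7, 0.6, 3.8]
gripper_width: 0.0133
```

Run:
```python
from h import *
st(); toolmove([.623,-.1407,.087],99.35); grab("wrist","w17")
```

```text
z axis tilt deg x,y: [ 1.32 -0.11] q [-0.362  0.539  0.694  1.637 -0.386  1.082  0.599] v 0.003
tcp [ 0.6222 -0.1451  0.087 ] toolx yaw 99.23 tilt 1.32 shift mm [4.2 1.5 0.1] scaled [0.0139 0.005  0.0002] t 21.7 F [-0.7  0.6  3.8] w 0.0133
turn about tool z deg -0.12 scaled -0.0013
```

View pics/w17.png

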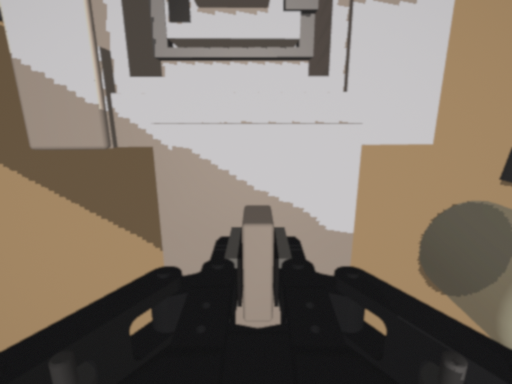

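>>> {"name": "carry_out", "arguments": {
  "steps": [
    [0,0,0.015,0,1],
    [0,0,0.015,0,1],
    [0,0,0.015,0,1],
    [0,0,0,0,1]
  ]
}}

```text
clock: 22.15
tcp_pos: [0.6237, -0.1482, 0.0766]
orientation: [2.021, 2.374, 0.02]
ft_force: [-0.9, 0.2, 1.0]
gripper_width: 0.0136
```

Run:
```python
from h import *
st(); toolmove([.623,-.1407,.072],99.35); grab("wrist","w18")
```

```text
z axis tilt deg x,y: [ 1.53 -0.31] q [-0.355  0.553  0.688  1.643 -0.394  1.06   0.607] v 0.009
tcp [ 0.6237 -0.1482  0.0766] toolx yaw 99.2 tilt 1.56 shift mm [7.5 0.4 4.5] scaled [0.025  0.0013 0.0152] t 22.15 F [-0.9  0.2  1. ] w 0.0136
turn about tool z deg -0.15 scaled -0.0017
```

View pics/w18.png

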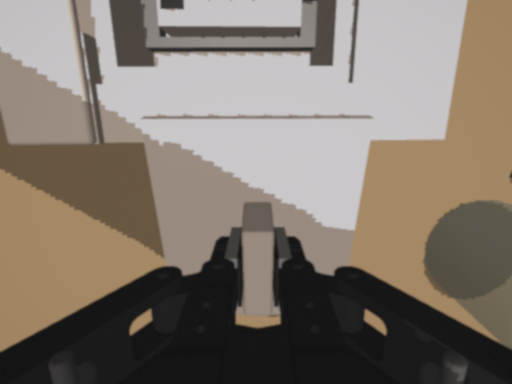

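```bash
cat >> h.py <<'E'
Ttc=np.array([[-1.22028751e-03,-9.64806339e-01,-2.62958627e-01,6.60341528e-02],[9.99998702e-01,-1.45393261e-03,6.93939848e-04,3.78156606e-04],[-1.05184169e-03,-2.62957438e-01,9.64806861e-01,-1.43434459e-01],[0,0,0,1]])
def rear(l,r):
    "rear top edge corner pixels -> rear-edge middle in tool frame (mm)"
    f,cx,cy=295.353,257.603,192.498; l=np.array(l,float);r=np.array(r,float)
    d=f*.103/np.linalg.norm(r-l); m=(l+r)/2
    p=Ttc@np.array([(m[0]-cx)/f*d,(m[1]-cy)/f*d,d,1]); return p[:3]*1000
E
python3 - <<'E'
from h import *
from math import *
for n in ("w13","w18"):
    im=cv2.imread(f"pics/{n}.png"); cv2.imwrite(f"pics/z{n}.png",cv2.resize(im[100:150,130:390],None,fx=3,fy=3,interpolation=cv2.INTER_CUBIC))
a=rear((156,126.5),(363,126.5)); b=rear((142.5,118),(372.5,118)); print(a,b)
E
```

```text
[59.07162872  1.47180334  6.99095577] [63.44153038  0.47232208 -7.04969042]
```

View pics/zw18.png

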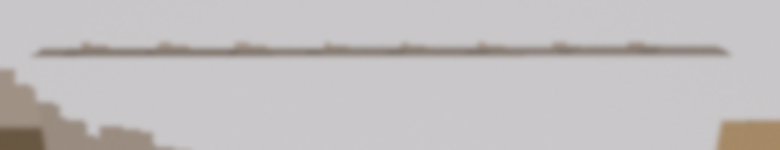

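>>> {"name": "carry_out", "arguments": {
  "steps": [
    [0,0,0.013,0,1],
    [0,0,0.013,0,1],
    [0,0,0,0,1]
  ]
}}

```text
clock: 22.5
tcp_pos: [0.6247, -0.1492, 0.0702]
orientation: [2.019, 2.372, 0.021]
ft_force: [-1.3, -1.2, 2.4]
gripper_width: 0.0133
```

Run:
```python
from h import *
st(); toolmove([.623,-.1407,.072],99.35); grab("wrist","w19")
```

```text
z axis tilt deg x,y: [ 1.65 -0.39] q [-0.351  0.561  0.684  1.646 -0.4    1.047  0.612] v 0.007
tcp [ 0.6247 -0.1492  0.0702] toolx yaw 99.2 tilt 1.7 shift mm [ 8.7 -0.2 -1.9] scaled [ 0.0289 -0.0008 -0.0064] t 22.5 F [-1.3 -1.2  2.4] w 0.0133
turn about tool z deg -0.15 scaled -0.0017
```

View pics/w19.png

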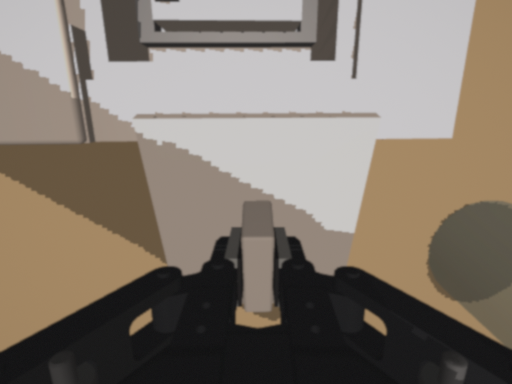

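Run:
```python
from h import *
im=cv2.imread("pics/w19.png"); cv2.imwrite("pics/z19.png",cv2.resize(im[100:150,125:390],None,fx=3,fy=3,interpolation=cv2.INTER_CUBIC))
for a in [((135.5,118),(378.5,118)),((136.5,118),(377.5,118))]:
    b=rear(*a); print(b, 23.8-np.degrees(np.arctan2(b[2]+19,b[0])))
```

```text
[ 63.58048897   0.25535054 -14.34577199] 19.61329375767166
[ 63.56012661   0.2543314  -13.27449658] 18.652682186512397
```

View pics/z19.png

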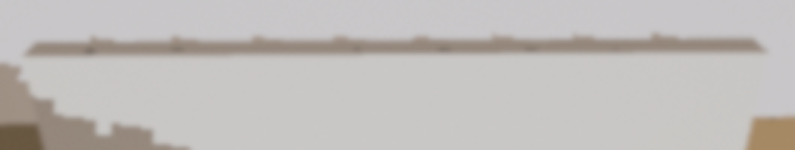

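>>> {"name": "carry_out", "arguments": {
  "steps": [
    [0,0,-0.03,0,1],
    [0,0,-0.06,0,1],
    [0,0,-0.1,0,1],
    [0,0,-0.08,0.05,1],
    [0,0,-0.05,0.09,1],
    [0,0,0,0.093,1],
    [0,0,0,0.093,1],
    [0,0,0,0.093,1]
  ]
}}

```text
clock: 23.35
tcp_pos: [0.6224, -0.1442, 0.1728]
orientation: [2.698, 1.576, 0.039]
ft_force: [-1.2, 0.3, -0.2]
gripper_width: 0.0133
```

>>> {"name": "carry_out", "arguments": {
  "steps": [
    [0,0,0,0.093,1],
    [0,0,0,0.093,1],
    [0,0,0,0.093,1],
    [0,0,0,0.093,1],
    [0,0,0,0.093,1],
    [0,0,0,0.05,1],
    [0,0,0,0,1]
  ]
}}

```text
clock: 24.05
tcp_pos: [0.6235, -0.1391, 0.1755]
orientation: [3.121, 0.35, 0.051]
ft_force: [-0.6, -0.6, -1.0]
gripper_width: 0.0132
```

Run:
```python
from h import *
st(); toolmove([.5877,-.0188,.16],9.35); grab("wrist","w20")
```

```text
z axis tilt deg x,y: [1.86 0.16] q [-0.599  0.57   1.059  1.569 -0.529  1.279 -0.812] v 0.036
tcp [ 0.6235 -0.1391  0.1755] toolx yaw 12.81 tilt 1.86 shift mm [  -8.8 -125.3   14.7] scaled [-0.0292 -0.4176  0.0489] t 24.05 F [-0.6 -0.6 -1. ] w 0.0132
turn about tool z deg 3.46 scaled 0.0384
```

View pics/w20.png

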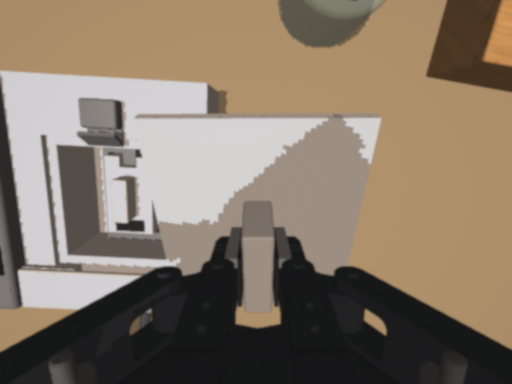

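>>> {"name": "carry_out", "arguments": {
  "steps": [
    [-0.005,-0.05,0,0.038,1],
    [-0.01,-0.1,0,0,1],
    [-0.01,-0.12,0,0,1],
    [-0.01,-0.09,0.02,0,1],
    [0,-0.04,0.03,0,1],
    [0,0,0.03,0,1],
    [0,0,0,0,1],
    [0,0,0,0,1]
  ]
}}

```text
clock: 24.9
tcp_pos: [0.5922, -0.0209, 0.1505]
orientation: [-3.128, -0.282, -0.054]
ft_force: [-0.5, -0.8, -1.2]
gripper_width: 0.0133
```

Run:
```python
from h import *
st(); toolmove([.5897,-.0185,.108],9.35); im,K,T=grab("wrist","w21"); np.savez("w21.npz",K=K,T=T)
```

```text
z axis tilt deg x,y: [1.95 0.22] q [-0.897  0.499  1.118  1.728 -0.492  1.188 -1.041] v 0.022
tcp [ 0.5922 -0.0209  0.1505] toolx yaw 10.3 tilt 1.96 shift mm [-3.5 -2.9 42.4] scaled [-0.0115 -0.0098  0.1413] t 24.9 F [-0.5 -0.8 -1.2] w 0.0133
turn about tool z deg 0.95 scaled 0.0106
```

View pics/w21.png

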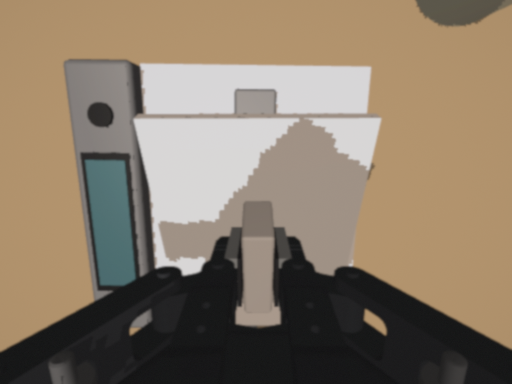

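```bash
cat > m4.py <<'E'
from h import *
import sys
AN=np.array([.5877,-.0188]);A=np.radians(9.35)
def an(p): d=np.asarray(p)[:2]-AN; return np.array([d[0]*np.cos(A)+d[1]*np.sin(A),-d[0]*np.sin(A)+d[1]*np.cos(A)])*1000
def rep(file,l,r):
    d=np.load(file);K,T=d["K"],d["T"]; b=rear(l,r)/1000
    Twt=T@np.linalg.inv(Ttc); p=(Twt@np.r_[b,1])[:3]
    print("rear mid: an xy",an(p).round(1),"z",(p[2]*1000).round(1)," tcp an",an(Twt[:3,3]).round(1),"tcp z",(Twt[2,3]*1000).round(1), "tool",(b*1000).round(1))
    return K,T
E
python3 - <<'E'
from m4 import *
im=cv2.imread("pics/w21.png"); cv2.imwrite("pics/z21.png",cv2.resize(im[80:150,125:390],None,fx=3,fy=3,interpolation=cv2.INTER_CUBIC))
K,T=rep("w21.npz",(135,118.5),(380.5,117.5))
print(an(ray((235,90),K,T,.094)[0]),an(ray((276,90),K,T,.094)[0]))
print(an(ray((143,65),K,T,.076)[0]),an(ray((370,67),K,T,.076)[0]))
E
```

```text
rear mid: an xy [68.4 -1.6] z 168.3  tcp an [ 5.3 -2.1] tcp z 150.6 tool [ 63.6   0.6 -15.7]
[86.85071059 13.36748079] [ 87.26196461 -13.27354867]
[104.16660939  78.532312  ] [105.31858329 -79.31497781]
```

View pics/z21.png

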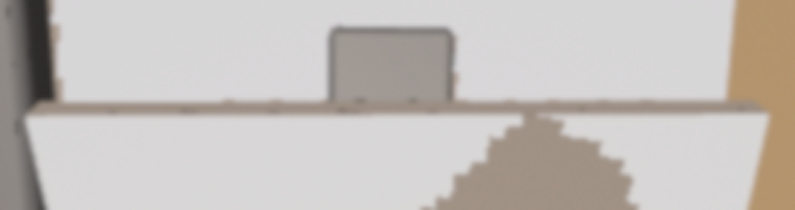

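>>> {"name": "carry_out", "arguments": {
  "steps": [
    [-0.01,-0.009,0.02,0.012,1],
    [-0.005,-0.003,0.04,0,1],
    [-0.001,0,0.05,0,1],
    [0,0,0.03,0,1],
    [0,0,0,0,1]
  ]
}}

```text
clock: 25.45
tcp_pos: [0.5877, -0.0216, 0.1045]
orientation: [3.132, 0.242, 0.054]
ft_force: [-0.5, -0.4, -0.5]
gripper_width: 0.0134
```

Run:
```python
from m4 import *
st(); toolmove([.5897,-.0185,.104],9.35); print(an(arm.observe()["tcp_pos"]).round(1)); im,K,T=grab("wrist","w22"); np.savez("w22.npz",K=K,T=T); grab("scene","s22")
im=cv2.imread("pics/s22.png"); cv2.imwrite("pics/zs22.png",cv2.resize(im[140:290,130:290],None,fx=4,fy=4,interpolation=cv2.INTER_CUBIC))
```

```text
z axis tilt deg x,y: [1.95 0.13] q [-0.871  0.543  1.079  1.784 -0.542  1.107 -1.03 ] v 0.006
tcp [ 0.5877 -0.0216  0.1045] toolx yaw 8.84 tilt 1.95 shift mm [ 2.4 -2.7  0.6] scaled [ 0.008  -0.0091  0.0021] t 25.45 F [-0.5 -0.4 -0.5] w 0.0134
turn about tool z deg -0.51 scaled -0.0057
[-0.4 -2.7]
```

View pics/w22.png

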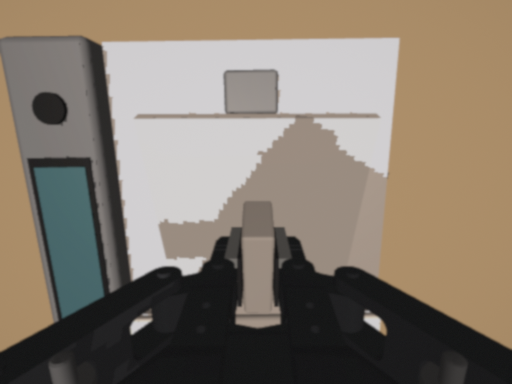

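View pics/zs22.png

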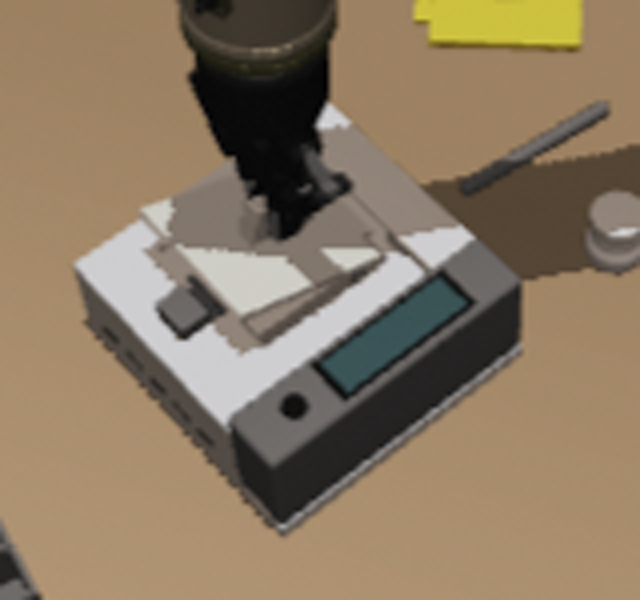

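>>> {"name": "carry_out", "arguments": {
  "steps": [
    [0,-0.009,0,-0.006,1],
    [-0.01,-0.002,0,0,1],
    [-0.015,0,0.003,0,1],
    [0,0,0,0,1],
    [0,0,0,0,1]
  ]
}}

```text
clock: 26.05
tcp_pos: [0.5807, -0.0194, 0.1061]
orientation: [3.13, 0.259, 0.06]
ft_force: [1.1, -1.0, -2.3]
gripper_width: 0.0132
```

Run:
```python
from m4 import *
st(); toolmove([.5897,-.0185,.104],9.35); print(an(arm.observe()["tcp_pos"]).round(1));
```

```text
z axis tilt deg x,y: [2.17 0.16] q [-0.894  0.522  1.091  1.805 -0.529  1.097 -1.029] v 0.008
tcp [ 0.5807 -0.0194  0.1061] toolx yaw 9.45 tilt 2.18 shift mm [9.  0.6 2.4] scaled [0.0299 0.0019 0.0081] t 26.05 F [ 1.1 -1.  -2.3] w 0.0132
turn about tool z deg 0.1 scaled 0.0012
[-7.   0.5]
```

>>> {"name": "carry_out", "arguments": {
  "steps": [
    [0,0,0.01,0,1],
    [0,0,0.007,0,1],
    [0,0,0,0,1]
  ]
}}

```text
clock: 26.35
tcp_pos: [0.581, -0.0193, 0.1007]
orientation: [3.13, 0.259, 0.06]
ft_force: [0.6, -0.1, 0.3]
gripper_width: 0.0134
```

Run:
```python
from m4 import *
st(); toolmove([.5897,-.0185,.104],9.35); print(an(arm.observe()["tcp_pos"]).round(1));
```

```text
z axis tilt deg x,y: [2.19 0.18] q [-0.888  0.529  1.083  1.809 -0.536  1.088 -1.024] v 0.002
tcp [ 0.581  -0.0193  0.1007] toolx yaw 9.46 tilt 2.2 shift mm [ 8.8  0.7 -2.9] scaled [ 0.0294  0.0023 -0.0098] t 26.35 F [ 0.6 -0.1  0.3] w 0.0134
turn about tool z deg 0.11 scaled 0.0013
[-6.7  0.6]
```

>>> {"name": "carry_out", "arguments": {
  "steps": [
    [0,0,0.005,0,1],
    [0,0,0.003,0,1],
    [0,0,0,0,1]
  ]
}}

```text
clock: 26.65
tcp_pos: [0.5815, -0.0193, 0.0986]
orientation: [-3.13, -0.259, -0.061]
ft_force: [-0.7, 0.3, 1.5]
gripper_width: 0.0131
```

Run:
```python
from m4 import *
st(); toolmove([.5897,-.0185,.104],9.35); print(an(arm.observe()["tcp_pos"]).round(1)); im,K,T=grab("wrist","w23"); np.savez("w23.npz",K=K,T=T)
im=im[:,:,::-1];cv2.imwrite("pics/z23.png",cv2.resize(im[80:150,125:390],None,fx=3,fy=3,interpolation=cv2.INTER_CUBIC))
```

```text
z axis tilt deg x,y: [2.21 0.18] q [-0.885  0.532  1.08   1.81  -0.54   1.084 -1.022] v 0.003
tcp [ 0.5815 -0.0193  0.0986] toolx yaw 9.46 tilt 2.22 shift mm [ 8.4  0.6 -5.1] scaled [ 0.028   0.002  -0.0171] t 26.65 F [-0.7  0.3  1.5] w 0.0131
turn about tool z deg 0.11 scaled 0.0012
[-6.2  0.5]
```

View pics/z23.png

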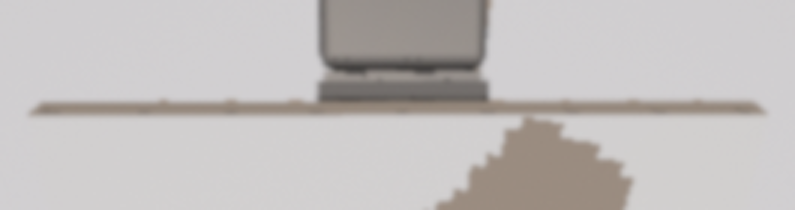

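>>> {"name": "carry_out", "arguments": {
  "steps": [
    [-0.014,0.002,-0.002,0.001,1],
    [-0.014,0,0,0,1],
    [-0.008,0,0,0,1],
    [0,0,0,0,1]
  ]
}}

```text
clock: 27.1
tcp_pos: [0.5713, -0.0218, 0.0993]
orientation: [3.13, 0.257, 0.066]
ft_force: [1.4, -1.3, -1.7]
gripper_width: 0.0132
```

Run:
```python
from m4 import *
st(); toolmove([.5897,-.0185,.104],9.35); print(an(arm.observe()["tcp_pos"]).round(1)); im,K,T=grab("wrist","w24"); np.savez("w24.npz",K=K,T=T); grab("scene","s24")
im=im[:,:,::-1];cv2.imwrite("pics/z24.png",cv2.resize(im[80:150,125:390],None,fx=3,fy=3,interpolation=cv2.INTER_CUBIC))
im=cv2.imread("pics/s24.png"); cv2.imwrite("pics/zs24.png",cv2.resize(im[160:270,140:270],None,fx=4.5,fy=4.5,interpolation=cv2.INTER_CUBIC))
```

```text
z axis tilt deg x,y: [2.41 0.18] q [-0.908  0.508  1.098  1.839 -0.526  1.071 -1.024] v 0.004
tcp [ 0.5713 -0.0218  0.0993] toolx yaw 9.38 tilt 2.42 shift mm [18.8 -0.2 -4. ] scaled [ 0.0628 -0.0008 -0.0132] t 27.1 F [ 1.4 -1.3 -1.7] w 0.0132
turn about tool z deg 0.03 scaled 0.0003
[-16.6  -0.3]
```

View pics/z24.png

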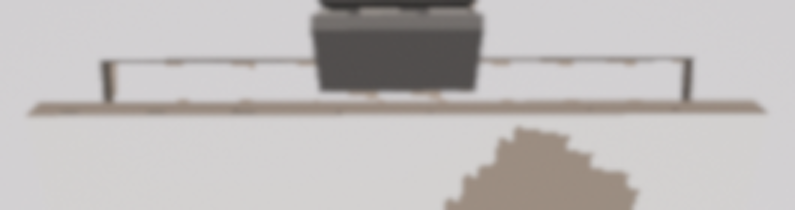

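View pics/zs24.png

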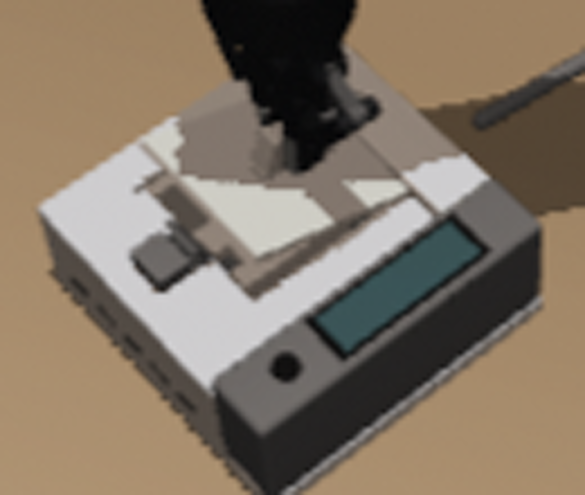

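>>> {"name": "carry_out", "arguments": {
  "steps": [
    [0.008,0,0.01,0,1],
    [0.009,0,0.011,0,1],
    [0.009,0,0.012,0,1],
    [0,0,0,0,1]
  ]
}}

```text
clock: 27.6
tcp_pos: [0.5793, -0.0206, 0.0888]
orientation: [-3.13, -0.256, -0.062]
ft_force: [0.1, 0.5, 3.3]
gripper_width: 0.0132
```

Run:
```python
from m4 import *
st(); toolmove([.5897,-.0185,.104],9.35); print(an(arm.observe()["tcp_pos"]).round(1)); im,K,T=grab("wrist","w25"); np.savez("w25.npz",K=K,T=T); grab("scene","s25")
im=im[:,:,::-1];cv2.imwrite("pics/z25.png",cv2.resize(im[80:150,125:390],None,fx=3,fy=3,interpolation=cv2.INTER_CUBIC))
im=cv2.imread("pics/s25.png"); cv2.imwrite("pics/zs25.png",cv2.resize(im[160:270,140:270],None,fx=4.5,fy=4.5,interpolation=cv2.INTER_CUBIC))
```

```text
z axis tilt deg x,y: [2.24 0.19] q [-0.878  0.539  1.07   1.824 -0.55   1.065 -1.013] v 0.006
tcp [ 0.5793 -0.0206  0.0888] toolx yaw 9.36 tilt 2.25 shift mm [ 11.2  -0.3 -14.8] scaled [ 0.0373 -0.001  -0.0492] t 27.6 F [0.1 0.5 3.3] w 0.0132
turn about tool z deg 0.01 scaled 0.0002
[-8.6 -0.4]
```

View pics/z25.png

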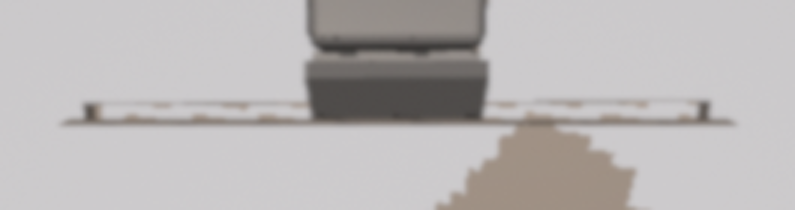

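View pics/zs25.png

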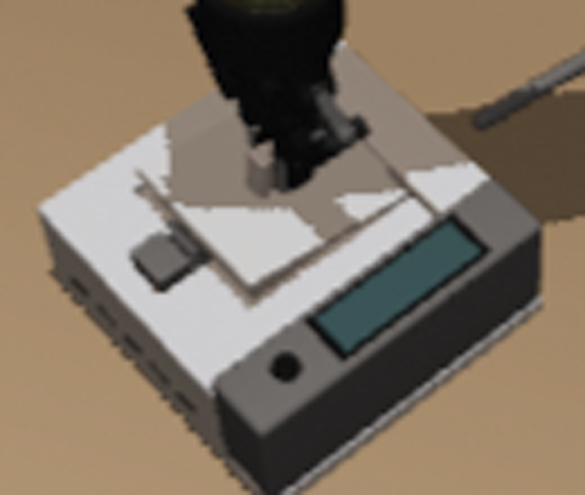

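Run:
```python
from m4 import *
rep("w24.npz",(134.3,118),(380.7,118)); rep("w25.npz",(145.3,121),(370.3,121))
```

```text
rear mid: an xy [47.5  0.1] z 118.1  tcp an [-15.4   0.5] tcp z 99.3 tool [ 63.6   0.5 -16.1]
rear mid: an xy [54.5 -0.2] z 95.6  tcp an [-7.3  0.4] tcp z 88.9 tool [62.1  0.6 -4.4]
```

>>> {"name": "carry_out", "arguments": {
  "steps": [
    [0,0,0,0,0.2],
    [0,0,0,0,0.2],
    [0,0,0,0,0.2],
    [0,0,-0.03,0,0.2],
    [0,0,-0.06,0,0.2],
    [0,0,-0.06,0,0.2],
    [0,0,-0.02,0,1],
    [0,0,0,0,1]
  ]
}}

```text
clock: 28.5
tcp_pos: [0.5761, -0.0212, 0.1425]
orientation: [3.131, 0.255, 0.06]
ft_force: [1.6, 0.4, -0.0]
gripper_width: 0.0058
```

Run:
```python
from m4 import *
st(); P=AN+np.array([.034*np.cos(A),.034*np.sin(A)]); toolmove([P[0],P[1],.12],9.35); print(an(arm.observe()["tcp_pos"]).round(1)); im,K,T=grab("wrist","w26"); np.savez("w26.npz",K=K,T=T); grab("scene","s26")
im=cv2.imread("pics/s26.png"); cv2.imwrite("pics/zs26.png",cv2.resize(im[160:270,140:270],None,fx=4.5,fy=4.5,interpolation=cv2.INTER_CUBIC))
```

```text
z axis tilt deg x,y: [2.18 0.18] q [-0.939  0.472  1.143  1.783 -0.479  1.155 -1.06 ] v 0.008
tcp [ 0.5761 -0.0212  0.1425] toolx yaw 9.3 tilt 2.19 shift mm [44.9 -0.6 24.2] scaled [ 0.1498 -0.0019  0.0808] t 28.5 F [ 1.6  0.4 -0. ] w 0.0058
turn about tool z deg -0.05 scaled -0.0005
[-11.8  -0.5]
```

View pics/w26.png

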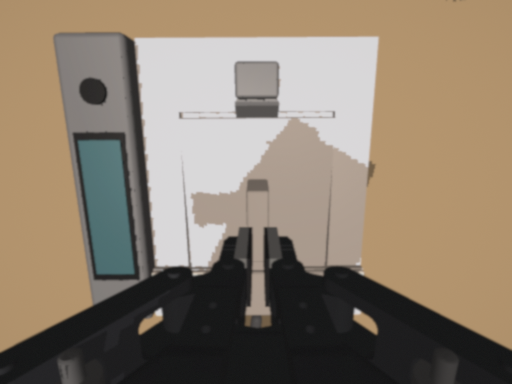

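View pics/zs26.png

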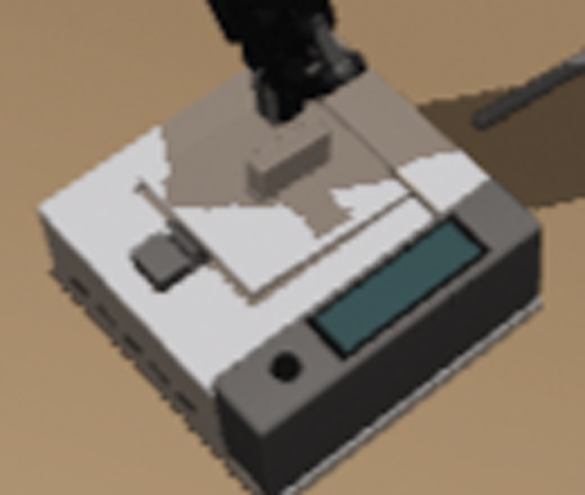

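>>> {"name": "carry_out", "arguments": {
  "steps": [
    [0.04,-0.001,0,0,1],
    [0.06,0,0,0,1],
    [0.04,0,0,0,1],
    [0.01,0,0.02,0,1],
    [0,0,0.03,0,1],
    [0,0,0.03,0,1],
    [0,0,0.01,0,1],
    [0,0,0,0,1]
  ],
  "force": 40
}}

```text
clock: 29.4
tcp_pos: [0.6179, -0.0133, 0.1078]
orientation: [-3.13, -0.253, -0.044]
ft_force: [0.4, -0.3, 0.2]
gripper_width: 0.0
```

Run:
```python
from m4 import *
st(); P=AN+np.array([.034*np.cos(A),.034*np.sin(A)]); toolmove([P[0],P[1],.076],9.35); print(an(arm.observe()["tcp_pos"]).round(1)); im,K,T=grab("wrist","w27"); np.savez("w27.npz",K=K,T=T)
```

```text
z axis tilt deg x,y: [1.6  0.17] q [-0.818  0.603  1.042  1.693 -0.573  1.151 -1.032] v 0.013
tcp [ 0.6179 -0.0133  0.1078] toolx yaw 9.24 tilt 1.61 shift mm [ 2.4  0.5 31.9] scaled [0.008  0.0016 0.1063] t 29.4 F [ 0.4 -0.3  0.2] w 0.0
turn about tool z deg -0.11 scaled -0.0012
[30.7  0.5]
```

View pics/w27.png

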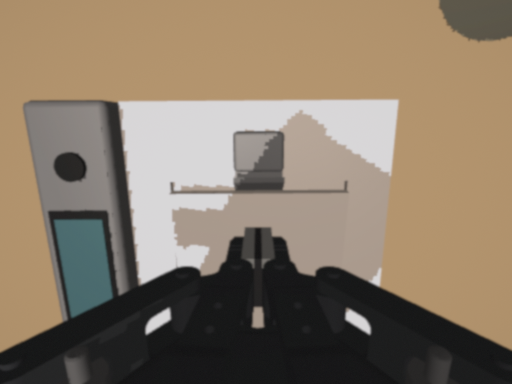

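>>> {"name": "carry_out", "arguments": {
  "steps": [
    [0.006,0,0.02,0,1],
    [0,0,0.03,0,1],
    [0,0,0.01,0,1],
    [0,0,0,0,1]
  ]
}}

```text
clock: 29.85
tcp_pos: [0.6205, -0.0127, 0.0892]
orientation: [-3.13, -0.253, -0.046]
ft_force: [-0.5, -0.6, 0.6]
gripper_width: 0.0004
```

>>> {"name": "carry_out", "arguments": {
  "steps": [
    [0,0,0.012,0,1],
    [0,0,0.012,0,1],
    [0,0,0,0,1]
  ]
}}

```text
clock: 30.15
tcp_pos: [0.6212, -0.0128, 0.0818]
orientation: [-3.13, -0.253, -0.047]
ft_force: [-0.7, -0.8, -0.7]
gripper_width: -0.0
```

>>> {"name": "carry_out", "arguments": {
  "steps": [
    [0,0,0.009,0,1],
    [0,0,0.009,0,1],
    [0,0,0,0,1]
  ]
}}

```text
clock: 30.45
tcp_pos: [0.6215, -0.0127, 0.0764]
orientation: [-3.13, -0.253, -0.048]
ft_force: [-0.6, 1.1, 2.9]
gripper_width: -0.0
```

Run:
```python
from m4 import *
st(); print(an(arm.observe()["tcp_pos"]).round(1)); im,K,T=grab("wrist","w28"); np.savez("w28.npz",K=K,T=T)
```

```text
z axis tilt deg x,y: [1.75 0.23] q [-0.79   0.641  1.005  1.71  -0.61   1.101 -1.01 ] v 0.004
[34.4  0.5]
```

View pics/w28.png

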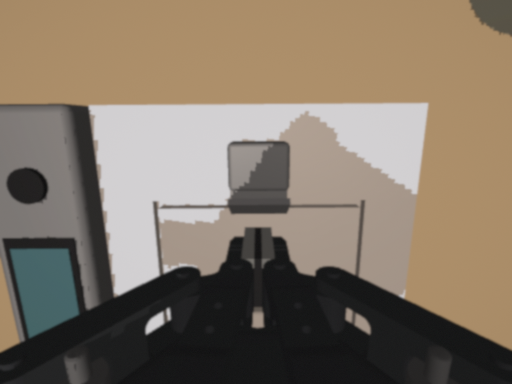

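>>> {"name": "carry_out", "arguments": {
  "steps": [
    [0,0,0.008,0,1],
    [0,0,0.008,0,1]
  ]
}}

```text
clock: 30.7
tcp_pos: [0.6217, -0.0128, 0.076]
orientation: [-3.126, -0.252, -0.048]
ft_force: [-16.1, 4.4, 36.8]
gripper_width: 0.0001
```

>>> {"name": "carry_out", "arguments": {
  "steps": [
    [0,0,0.01,0,1],
    [0,0,0.01,0,1]
  ]
}}

```text
clock: 30.9
tcp_pos: [0.6217, -0.0128, 0.076]
orientation: [-3.121, -0.251, -0.047]
ft_force: [-19.1, 5.0, 38.5]
gripper_width: -0.0001
```

>>> {"name": "carry_out", "arguments": {
  "steps": [
    [0,0,-0.03,0,1],
    [0,0,-0.07,0,1],
    [0,0,-0.1,0,1],
    [0,0,-0.12,0,1],
    [0,0,-0.06,0,1],
    [0,0,0,0,1]
  ]
}}

```text
clock: 31.5
tcp_pos: [0.6177, -0.0148, 0.1943]
orientation: [-3.121, -0.25, -0.046]
ft_force: [-0.1, 0.1, -0.4]
gripper_width: 0.0001
```

Run:
```python
from m4 import *
st(); print(an(arm.observe()["tcp_pos"]).round(1)); im,K,T=grab("wrist","w29"); np.savez("w29.npz",K=K,T=T)
grab("scene","s29")
im=cv2.imread("pics/s29.png"); cv2.imwrite("pics/zs29.png",cv2.resize(im[160:270,140:270],None,fx=4.5,fy=4.5,interpolation=cv2.INTER_CUBIC))
```

```text
z axis tilt deg x,y: [1.64 0.73] q [-0.856  0.519  1.114  1.603 -0.5    1.298 -1.079] v 0.019
[30.3 -0.9]
```

View pics/w29.png

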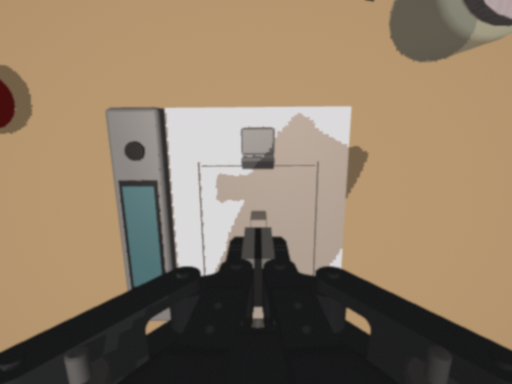

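View pics/zs29.png

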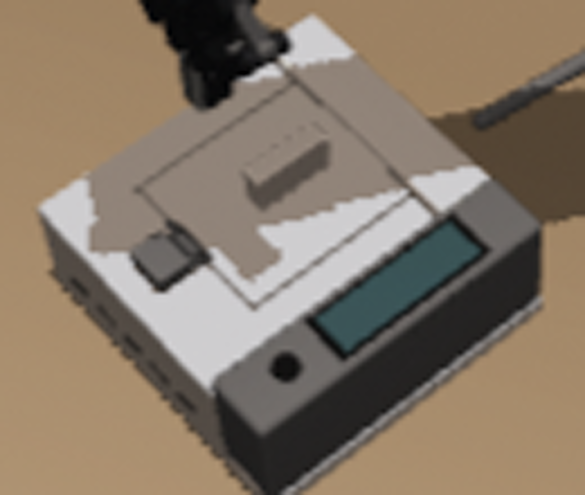

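Run:
```python
from m4 import *
im=cv2.imread("pics/w29.png"); cv2.imwrite("pics/z29.png",cv2.resize(im[95:235,180:360],None,fx=4.3,fy=4.3,interpolation=cv2.INTER_CUBIC))
d=np.load("w29.npz");K,T=d["K"],d["T"]
print("latch top rear",an(ray((242,128),K,T,.094)[0]),an(ray((274,128),K,T,.094)[0]))
print("deck rear corners",an(ray((167,108),K,T,.076)[0]),an(ray((350,107),K,T,.076)[0]))
d=np.load("w10.npz") if False else None
```

```text
latch top rear [88.04218625 12.77273222] [ 87.92951401 -13.23799263]
deck rear corners [104.77322977  78.22636527] [104.82331892 -78.92294418]
```

View pics/z29.png

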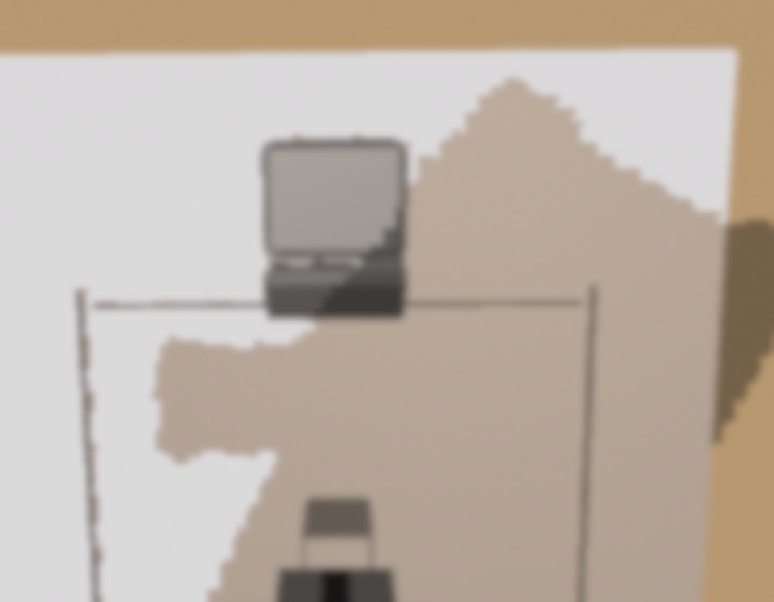

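Run:
```python
from m4 import *
d=np.load("w29.npz");K,T=d["K"],d["T"]
print("nose",an(ray((258,168.6),K,T,.0775)[0]),"rear gap",an(ray((220,165.3),K,T,.076)[0]))
print("sides",an(ray((200,180),K,T,.076)[0]),an(ray((317,180),K,T,.076)[0]))
grab("top","t30"); im=cv2.imread("pics/t30.png"); cv2.imwrite("pics/zt30.png",cv2.resize(im[60:260,100:340],None,fx=3,fy=3,interpolation=cv2.INTER_CUBIC))
```

```text
nose [5.20980111e+01 4.39449504e-02] rear gap [54.96218383 34.22388521]
sides [41.54951858 52.92422507] [ 41.26181218 -53.43210324]
```

View pics/zt30.png

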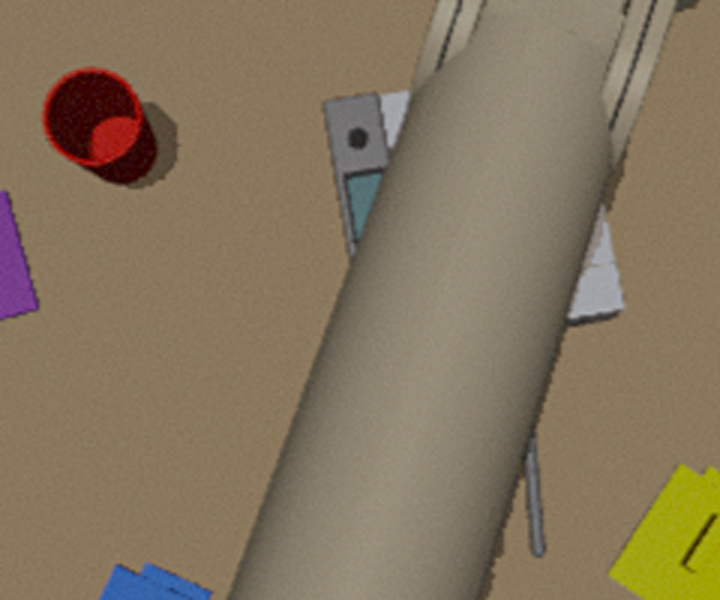

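>>> {"name": "carry_out", "arguments": {
  "steps": [
    [-0.02,0.07,-0.02,0,1],
    [-0.05,0.13,-0.02,0,1],
    [-0.05,0.13,0,0,1],
    [-0.05,0.13,0,0,1],
    [-0.05,0.13,0,0,1],
    [-0.03,0.06,0,0,1],
    [0,0,0,0,1],
    [0,0,0,0,1]
  ]
}}

```text
clock: 32.45
tcp_pos: [0.5685, -0.2218, 0.1882]
orientation: [-3.118, -0.257, -0.016]
ft_force: [-0.0, -0.2, -0.6]
gripper_width: -0.0001
```

Run:
```python
from m4 import *
st(); print(arm.observe()["tcp_pos"]); 
grab("top","t31"); im=cv2.imread("pics/t31.png"); cv2.imwrite("pics/zt31.png",cv2.resize(im[60:260,100:340],None,fx=3,fy=3,interpolation=cv2.INTER_CUBIC))
im,K,T=grab("scene","s31"); cv2.imwrite("pics/zs31.png",cv2.resize(im[150:350,130:310,::-1],None,fx=3,fy=3,interpolation=cv2.INTER_CUBIC))
```

```text
z axis tilt deg x,y: [0.53 0.77] q [-0.499  0.522  1.102  1.608 -0.495  1.312 -0.726] v 0.019
[ 0.56852816 -0.22179312  0.18819798]
```

View pics/zt31.png

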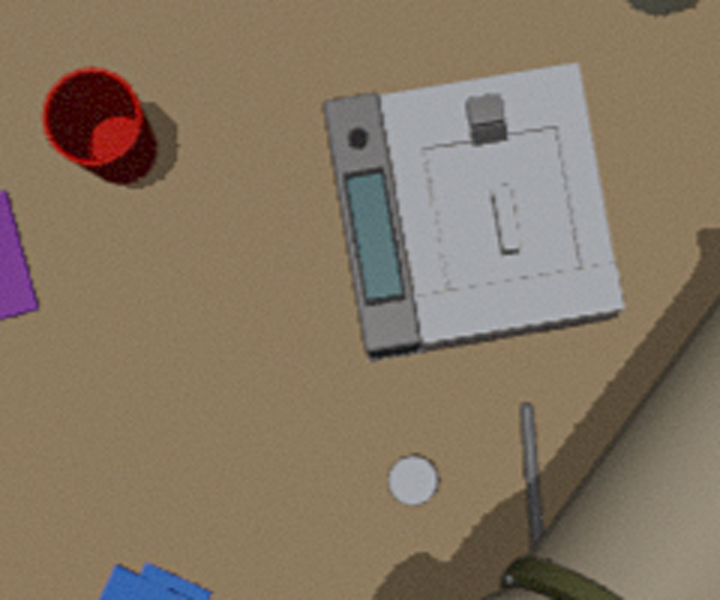

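View pics/zs31.png

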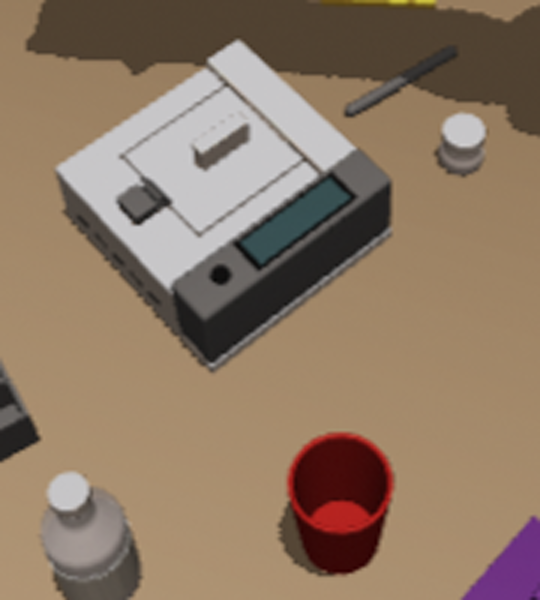

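The cover is flat in the recess, with the latch nose forward over its rear edge. The cup, pot and pen are at the same pixels as in the first picture.

```bash
python3 -c "
from workcell import arm
print(arm.sign_off())"
```

```text
the job is handed in; nothing more can be done
None
```

The analyser is loaded and covered, and I handed the job in at about 32.5 s of the 61 s allowed.

- **Cartridge:** I lowered it notch-first over the key rib until the tool would go no lower, about 0.4 mm from the height expected for a fully seated cartridge. After I let go, the wrist picture showed it inside the bay frame with the rib in its notch.
- **Cover:** The tool cannot tilt, so I tilted the cover about 20° in the grip by pressing its rear end against the deck's right edge. I then hooked the lip into the slot, swung the cover down to about 9°, let go, and pressed the rear with the closed fingers.

**Last checks:**
- **Seating:** The plate stopped solidly at z 76.0 mm, level with the deck.
- **Latch:** Its nose is at x 52.1 mm, which is its rest position, over the cover's rear edge.
- **Bystanders:** The cup, pot and pen show at the same pixels as at the start, and the arm touches nothing.

**What went less cleanly:**
- **Pressing force:** The final press on the cover peaked at about 38.5 N vertical (about 43 N with the sideways part). That was with the fingertips, but it is close to the 40 N limit for the arm and gripper body.
- **Joint 3:** It came within about 0.013 rad of its limit during a first try at tilting the cover on the front bridge. I moved to the right edge because of that.
- **Latch snap:** I did not feel it. I infer it from the nose position and from the plate lying flat.
- **Rear gap reading:** The gap behind the cover measured at x 55 mm, where 56 to 58 mm was expected. That is about the camera's accuracy.

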